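Re-index a clamped flange blank and clear the bars into the bin

ROBOT

A 6-joint arm with a two-finger parallel gripper is mounted at the origin on the work surface. World frame = base frame: x ahead of the robot, y to its left, z up, the work surface at z = 0. Lengths are in m, angles in rad, forces in N, time in s.
With the tool pointing down it reaches from about 0.25 to 0.85 m from the base axis. Payload 12.5 kg.
Tool frame: the origin (TCP) lies at the very end of the fingers, on their centre line; the grasp point (between the pads) lies 19 mm behind it; z points along the fingers, y is the direction in which the jaws open and shut (so a half turn about z gives the same grasp; the last joint's range is limited). The gripper opens to 93 mm and grips with 3 to 60 N. Pads are 15 mm wide; open, the fingers measure 128 mm over their backs; the gripper's body (75 mm by 188 mm) begins 65 mm behind the grasp point.
Start: joints at [1.052, 0.351, 1.652, -0, 1.139, -0.085], TCP at [0.231, 0.499, 0.219] pointing down, gripper open.
Joint ranges: [-2.75, 2.75], [-0.79, 2.1], [0.01, 2.65], [-1.57, 4.71], [0.07, 3.14], [-2.87, 2.87]. Speed limits (rad/s): [2.22, 2.22, 2.79, 3.14, 3.14, 3.14].

INTERFACE

Orientations are given as [roll, pitch, yaw] about the fixed x, y, z axes, in that order (R = Rz(yaw) Ry(pitch) Rx(roll)).
In Python, from workcell import manip gives the robot as it stands.
- The arm moves only by the tool apply_moves, never from a script. Its argument "plan" is a list of rows, each a list of 7 numbers: the shift along the tool's x, y, z in units of 30 mm (1.0 is 30 mm), then the turn, a rotation vector about the tool's x, y, z in units of 6 degrees (1.0 is 6 degrees), then the closure, from 0 (fully open) to 1 (shut). In form: [[dx, dy, dz, wx, wy, wz, fingers], ...]. A call has 1 to 8 rows; each row shifts and turns the commanded pose from where the row before left it, along the tool's axes as they then stand; what a row does not reach is not made up. A row lasts 1/10 s, in which the tool goes at most 50 mm and 8.59 degrees, less where a joint would pass 70% of its speed; a pose out of reach is approached as far as the arm can. A call is refused whole if a number of a shift passes 1 or a number of a turn 1, either way. A call with a gripper value outside its range is refused whole. The fingers move at their own pace and stop on an object; "newtons" is the grip in N (left out, the last holds). Time passes only in rows, so rows that do not move let the fingers close. It gives the time, the measured TCP pose, the force and the opening at its end, in the units of the state.
- manip.get_obs(): the state, without advancing time (a new reading comes with each control period).
- manip.read_camera(name): name is "scene" or "top" or "wrist"; returns the picture (400x640x3 uint8, red, green, blue); there is no depth.
- manip.camera_params(name): a dict with "intrinsics" (3x3 intrinsics, pixels), "R" (3x3) and "t" (3): a world point X has camera coordinates R X + t. Camera axes: x right, y down, z forward; pixel columns grow to the right and rows downward; lengths in m; the calibration is good to about 2 mm. The wrist camera is an equidistant fisheye: a pixel r from the principal point sees the ray r / f radians off the axis. A picture is of the moment at which its call begins: read the wrist's pose just before it. camera_params takes no time and is no camera call; for the wrist camera it gives the pose at the moment of the call.
- manip.finish_job(): hands the job in, once; it reports no verdict.
The state is a dict: "time_s": time; "joint_positions": joint angles; "dq": joint speeds; "joint_efforts": joint torques, N m; "position": TCP position; "orientation": TCP orientation; "force": force on the tool from outside, world axes, zero at the start; "wrist_torque": the same for the moment, N m; "width": finger opening in m.
Only numpy, scipy, OpenCV 4.12 (cv2) and the standard library are available. Lean on these libraries where they do the work, as an engineer would, in place of code of your own. Each camera call takes 0.05 s, during which the arm holds its last target. There are 200 camera calls.

TASK

Get the bench beside the router ready for the next cut: first swing the clamp strap clear of the round flange blank, then turn the flange on its spigot, by pushing its ears round, until its notch squarely faces the fixture's pointer, and then swing the strap all the way back over it, leaving the flange seated with the notch still on the pointer. Before or after that, clear every square bar off the bench by standing it on end in the divided bin (any compartment). Leave the pendant, the jar and the spanner where they are.

Things in the scene. Friction and masses are not known exactly. Their poses are not given: they have to be found in the camera images.
- fixture: Dark steel plate 290 x 150 x 12 mm, fixed. Origin on the bench (z = 0) under the flange's axis; x points to the pointer. Carries a pedestal (radius 46, top at height 40 mm, the flange lies on it), a spigot on the axis (radius 17, top at 74 mm) and, 125 mm from the axis along -x, the clamp's post.
- mark (a point): Fixed point where the middle of the notch's mouth belongs: 58 mm from the axis along fixture +x, height 51 mm. Beyond it lies the pointer: a low steel nose with a black line, 70 to 128 mm from the axis, top at 30 mm, so ears and fingertips pass over it.
- flange: Loose aluminium disc, radius 58 mm, 22 mm thick, bore radius 19 mm over the spigot; underside at height 40, top at 62 mm. Origin: centre of the underside; z up; x through the notch. Three ears 24 mm wide reach 90 mm from the axis, at +90, 180 and -90 degrees from the notch. Held by friction alone: 1 to 3 N on an ear's side turns it, either way; it stops when the push stops.
- notch (a point): Middle of the mouth of the notch (22 mm wide, 22 mm deep) in the flange's rim: 58 mm from its axis, half way up its edge.
- clamp (a joint): Swing clamp: flat steel strap 24 mm wide, 10 thick, underside at height 66 mm, reaching 80 mm from its upright hinge at fixture (-125, 0) mm. 0 = fully open, strap along fixture -y; 1.571 = closed, both at a stop, strap along fixture +x, 4 mm above the flange (no grip). Closes anticlockwise seen from above; about 3 N at the handle; stays where left.
- clamp_handle (a point): Top of the clamp's upright black handle, 16 mm in diameter and 32 mm tall (height 76 to 108 mm), 45 mm from the hinge axis.
- bin: Grey open-topped bin fixed to the bench, outside 98 mm (x) x 212 mm (y) x 100 mm high, walls and floor 4 to 5 mm, two walls inside that run along its x and part it into three compartments about 90 mm (x) x 65 mm (y), centred at y = -69, 0 and +69 mm. Origin: centre of the underside; z up.
- bar_1: Square aluminium bar 200 x 20 x 20 mm, about 0.16 kg, lying on the bench. Origin: its centre; x along its length. It may be absent.
- bar_2: A bar like bar_1. It may be absent.
- bar_3: A bar like bar_1. It may be absent.
- pendant: Black hand-held control box 75 x 150 x 28 mm lying on the bench, to be left alone. Origin: centre of its underside.
- oil_jar: White plastic jar with black cap, 60 mm in diameter, 90 mm tall, to be left alone. Origin: centre of its underside.
- spanner: Steel spanner 180 mm long lying on the bench, to be left alone. Origin: on the bench under its middle.

How it is judged:
On the way, in this order (a step that is already met when the one before it is completed fails the run):
1. the clamp strap is swung clear of the flange (joint below 0.35) (value of joint clamp below 0.35 rad), for 0.2 s.
2. with the clamp still open, the flange is turned until its notch faces the pointer (notch within 7 mm of the mark) (horizontal distance between notch and mark below 0.007 m and value of joint clamp below 0.4 rad and angular speed of flange below 0.15 rad/s), for 0.2 s.
3. the clamp strap is swung fully over the flange, the notch still on the pointer (value of joint clamp above 1.45 rad and horizontal distance between notch and mark below 0.008 m), for 0.2 s.
At the end, for the whole second after the job is handed in: Notch within 8 mm of the mark, flange seated flat (within 5 mm), clamp above 1.45; every bar present stands on end in the bin: centre over its inside, 60 to 125 mm above its underside, leaning under 0.8 rad from upright (all of step 3 and z of flange in the frame of fixture below 0.045 m and angle between flange's own z axis and vertical below 0.08 rad and x of bar_1 in the frame of bin between -0.06 and 0.06 m and y of bar_1 in the frame of bin between -0.11 and 0.11 m and z of bar_1 in the frame of bin between 0.06 and 0.125 m and (angle between bar_1's own x axis and vertical below 0.8 rad or angle between bar_1's own x axis and vertical above 2.34 rad) and x of bar_2 in the frame of bin between -0.06 and 0.06 m and y of bar_2 in the frame of bin between -0.11 and 0.11 m and z of bar_2 in the frame of bin between 0.06 and 0.125 m and (angle between bar_2's own x axis and vertical below 0.8 rad or angle between bar_2's own x axis and vertical above 2.34 rad) and x of bar_3 in the frame of bin between -0.06 and 0.06 m and y of bar_3 in the frame of bin between -0.11 and 0.11 m and z of bar_3 in the frame of bin between 0.06 and 0.125 m and (angle between bar_3's own x axis and vertical below 0.8 rad or angle between bar_3's own x axis and vertical above 2.34 rad)); the robot touches nothing.
It fails at once if the pendant, the jar or the spanner is moved more than 3 cm (distance of any of pendant, oil_jar, spanner from where it was at the start of the episode above 0.03 m).
Of bar_1, bar_2, bar_3 only 2 to 3 are there at a start; the rules pass over those that are not, and their reading is None.
At some moment in a run one of bar_1, bar_2, bar_3 may be knocked a few centimetres aside while the robot is not near it.
Once in a run the grip may slacken for a moment while it holds something.
It also fails if it takes over 210 s, if anything falls off the work surface, if the arm or the gripper's body presses on something with over 40 N, if the wrist force passes 120 N, or if a joint passes its speed limit or range.

## Working session

There is one attempt and no reset: what is moved stays moved. The work goes in short steps, Python scripts to look and compute and a tool call to move; the robot and the scene stay as the last step left them, time stands still between calls to the robot, and variables do not carry over. Pictures are saved under pics/ and viewed, about 12 in all and at most 16, crops included, and the job is handed in when it is done.

Besides the shell and the picture viewer there is one more tool, called after "Request:" as name(argument=value, ...) on one line, values as JSON. apply_moves: Moves the arm, as the interface text tells. Its arguments: {"type":"object","properties":{"plan":{"type":"array","items":{"type":"array","items":{"type":"number"}}},"newtons":{"type":"number"}},"required":["plan"]}

```bash
mkdir -p pics; cat > h.py <<'E'
import numpy as np, cv2
from workcell import manip
def shot(n,f):
    p=manip.camera_params(n); im=manip.read_camera(n)
    cv2.imwrite('pics/'+f,cv2.cvtColor(im,cv2.COLOR_RGB2BGR)); np.savez('pics/'+f+'.npz',**{k:np.array(p[k]) for k in('intrinsics','R','t')})
    return im
def cam(f):
    return np.load('pics/'+f+'.npz')
def ray(p,u,v,fish=False):
    K=p['intrinsics'];x=(u-K[0,2])/K[0,0];y=(v-K[1,2])/K[1,1]
    if fish:
        r=np.hypot(x,y);s=np.sin(r)/r if r>1e-9 else 1;d=np.array([x*s,y*s,np.cos(r)])
    else: d=np.array([x,y,1.])
    return -p['R'].T@p['t'],p['R'].T@d
def pt(f,u,v,z,fish=False):
    c,d=ray(cam(f),u,v,fish);return c+d*(z-c[2])/d[2]
def proj(f,X):
    p=cam(f);q=p['R']@np.array(X)+p['t'];q=p['intrinsics']@q;return q[:2]/q[2]
E
python3 - <<'E'
from h import *
a=shot('top','top1.png');b=shot('scene','scene1.png')
for n in('top','scene','wrist'):
    p=manip.camera_params(n);print(n,np.round(p['intrinsics'],1).tolist(),np.round(-np.array(p['R']).T@p['t'],3))
o=manip.get_obs();print(o)
E
```

```text
top [[455.5, 0.0, 322.3], [0.0, 455.5, 201.9], [0.0, 0.0, 1.0]] [ 0.322 -0.024  1.356]
scene [[372.0, 0.0, 317.9], [0.0, 372.0, 194.4], [0.0, 0.0, 1.0]] [ 0.927 -0.574  0.767]
wrist [[309.7, 0.0, 324.0], [0.0, 309.7, 201.7], [0.0, 0.0, 1.0]] [0.157 0.533 0.384]
{'time_s': 0.1, 'joint_positions': array([ 1.05240175e+00,  3.51198682e-01,  1.65231982e+00, -5.35171992e-06,
        1.13913137e+00, -8.45763059e-02]), 'dq': array([0.0028887 , 0.0007184 , 0.00010485, 0.0015321 , 0.00160024,
       0.00139301]), 'joint_efforts': array([ 7.83274445e-04, -4.98019981e+01, -2.85708779e+01,  7.00936234e-02,
        2.38149898e-02, -3.43049339e-05]), 'position': array([0.23100268, 0.49880538, 0.21816164]), 'orientation': array([-3.14053880e+00, -8.44679541e-05,  2.70777658e+00]), 'force': array([-0.19389093,  0.13178875,  0.60988178]), 'wrist_torque': array([ 0.02841524,  0.02051873, -0.04392823]), 'width': 0.09311447295247875}
```

View pics/top1.png

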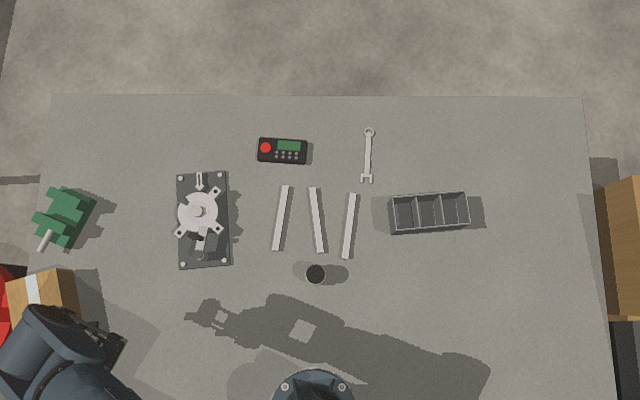

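View pics/scene1.png

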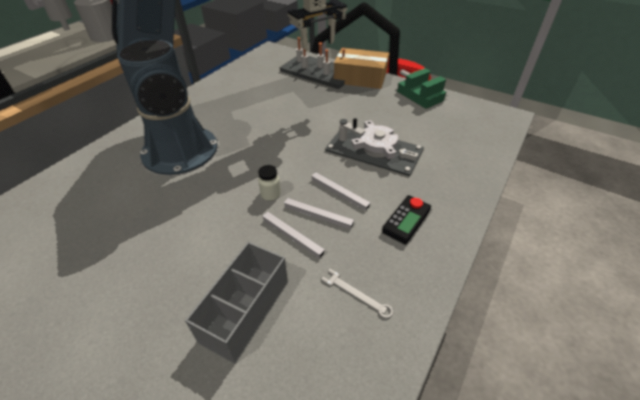

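The top view shows the fixture near pixel (203,220), with its pointer up at (199,180). Three bars lie near (282,218), (318,220) and (349,226), and the bin is near (430,212). Next: an enlarged crop of the fixture, plus measurements.

```bash
python3 - <<'E'
from h import *
im=cv2.imread('pics/top1.png')
cv2.imwrite('pics/c1.png',cv2.resize(im[160:280,165:245],None,fx=7,fy=5*1.0 if 0 else 5,interpolation=cv2.INTER_CUBIC) if 0 else cv2.resize(im[160:280,150:260],None,fx=5,fy=5,interpolation=cv2.INTER_CUBIC))
g=im.min(axis=2).astype(int)
m=(g>165).astype(np.uint8)
n,l,s,c=cv2.connectedComponentsWithStats(m)
for i in range(1,n):
    if s[i,4]>60:
        ct=np.argwhere(l==i)[:,::-1].astype(np.float32);r=cv2.minAreaRect(ct)
        b=np.array([pt('top1.png',u,v,.02)[:2] for u,v in cv2.boxPoints(r)])
        print(s[i],np.round(c[i]),'pos',np.round(pt('top1.png',*c[i],.02),3),'edges',np.round(np.linalg.norm(b[1]-b[0]),3),np.round(np.linalg.norm(b[2]-b[1]),3),'ang',[round(float(np.degrees(np.arctan2(*(b[k+1]-b[k])[::-1]))),1) for k in(0,1)])
# bin rim corners at z=.1
for u,v in[(389,197),(466,191),(471,224),(392,235)]:print('bin',np.round(pt('top1.png',u,v,.1),3))
for u,v in[(180,179),(223,174),(229,262),(183,265)]:print('fixscrew',np.round(pt('top1.png',u,v,.014),3))
print('spig',pt('top1.png',201,211,.074),'jar',pt('top1.png',316,274,.09))
E
```

```text
[361 132  12  51 235] [367. 157.] pos [ 0.743 -0.158  0.02 ] edges 0.16 0.031 ang [-1.8, -90.9]
[196 172   7  18  63] [199. 181.] pos [0.665 0.352 0.02 ] edges 0.018 0.053 ang [-89.6, -176.5]
[272 185  17  65 410] [280. 217.] pos [0.554 0.104 0.02 ] edges 0.198 0.019 ang [-7.6, -99.1]
[ 174  186   49   52 1330] [198. 213.] pos [0.565 0.347 0.02 ] edges 0.145 0.149 ang [-86.4, -174.0]
[309 187  15  66 413] [316. 219.] pos [ 0.549 -0.003  0.02 ] edges 0.019 0.198 ang [-82.3, -172.5]
[342 192  14  67 417] [349. 225.] pos [ 0.532 -0.1    0.02 ] edges 0.198 0.019 ang [-7.2, -96.9]
[ 25 274  15  30 314] [ 32. 289.] pos [0.34  0.813 0.02 ] edges 0.031 0.086 ang [-80.0, -163.0]
bin [ 0.601 -0.21   0.1  ]
bin [ 0.62  -0.429  0.1  ]
bin [ 0.525 -0.437  0.1  ]
bin [ 0.493 -0.216  0.1  ]
fixscrew [0.671 0.412 0.014]
fixscrew [0.688 0.282 0.014]
fixscrew [0.421 0.25  0.014]
fixscrew [0.412 0.384 0.014]
spig [0.56138802 0.32536735 0.074     ] jar [ 0.38454583 -0.00599129  0.09      ]
```

View pics/c1.png

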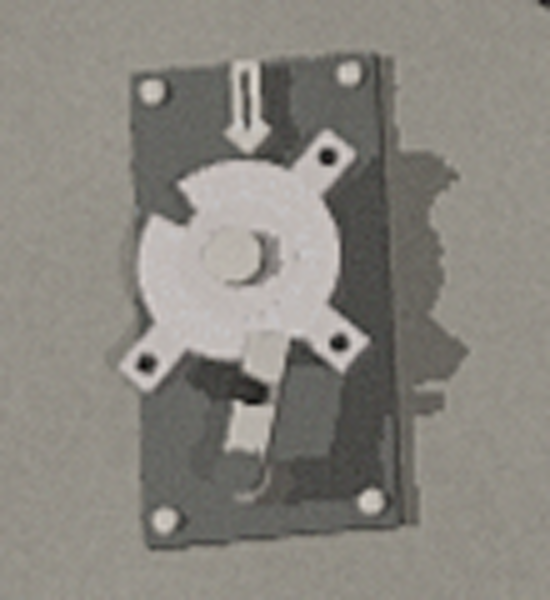

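The crop shows the notch at about crop pixel (172,210), roughly 44° anticlockwise of the pointer. The strap is nearly closed, with its hinge at the bottom near (250,475). I'll move above it for a closer look.

```bash
cat >> h.py <<'E'
from scipy.spatial.transform import Rotation as Ro
def go(x,y,z,yaw=None):
    o=manip.get_obs();R=Ro.from_euler('xyz',o['orientation']);d=R.inv().apply(np.array([x,y,z])-o['position'])/.03
    print('units tool xyz',np.round(d,2),'pos',np.round(o['position'],4),'yaw',round(float(np.degrees(o['orientation'][2])),2),'F',np.round(o['force'],1),'w',round(float(o['width']),4),'t',o['time_s'])
    if yaw is not None: print('  wz units',np.round(-((yaw-np.degrees(o['orientation'][2])+90)%180-90)/6,2))
E
python3 -c "
from h import *
go(.47,.33,.22,141.5)"
```

```text
units tool xyz [-9.59 -1.76 -0.06] pos [0.231  0.4988 0.2182] yaw 155.14 F [-0.2  0.1  0.6] w 0.0931 t 0.1
  wz units 2.27
```

Request:
apply_moves(plan=[[-0.96,-0.18,0,0,0,0,0],[-0.96,-0.18,0,0,0,0,0],[-0.96,-0.18,0,0,0,0,0],[-0.96,-0.18,0,0,0,0,0],[-0.96,-0.18,0,0,0,0,0],[-0.96,-0.18,0,0,0,0,0],[-0.96,-0.18,0,0,0,0,0],[-0.96,-0.18,0,0,0,0,0]])

```text
time_s: 0.9
position: [0.4228, 0.3621, 0.2184]
orientation: [-3.141, -0.0, 2.708]
force: [0.1, 0.7, 0.4]
width: 0.0927
```

Request:
apply_moves(plan=[[-0.96,-0.18,0,0,0,0,0],[-0.96,-0.18,0,0,0,0,0],[0,0,0,0,0,0.8,0],[0,0,0,0,0,0.8,0],[0,0,0,0,0,0.7,0.5],[0,0,0,0,0,0,0.5]])

```text
time_s: 1.5
position: [0.4697, 0.3289, 0.2183]
orientation: [-3.141, -0.0, 2.466]
force: [-0.7, 0.7, -0.6]
width: 0.0812
```

```bash
python3 - <<'E'
from h import *
go(.47,.33,.22,141.5); print(manip.get_obs()['joint_positions'])
shot('wrist','w1.png'); im=shot('top','top2.png')
a=cv2.imread('pics/w1.png')
cv2.imwrite('pics/w1v.png',cv2.resize(a,(800,500)))
E
```

```text
units tool xyz [ 0.02  0.04 -0.06] pos [0.4697 0.3289 0.2183] yaw 141.27 F [-0.7  0.7 -0.6] w 0.0812 t 1.5
  wz units -0.04
[ 5.29638040e-01  3.93682210e-01  1.58973919e+00 -1.84431372e-05
  1.15878760e+00 -3.65262835e-01]
```

View pics/w1v.png

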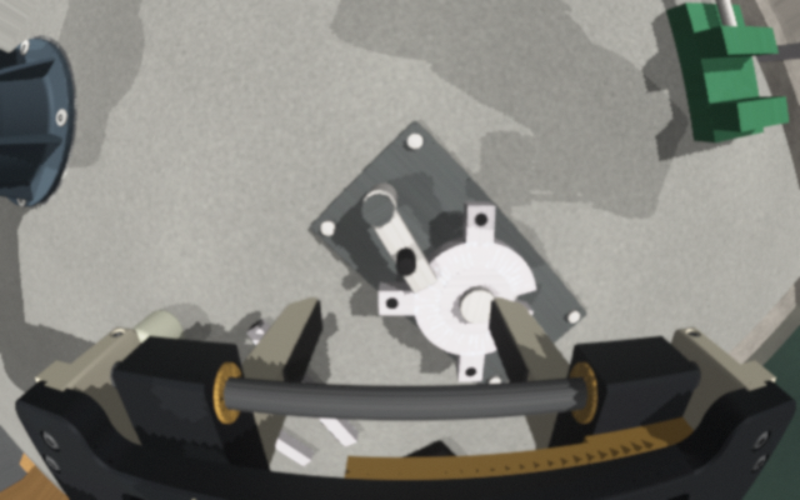

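The wrist view (scaled 1.25) shows the strap nearly closed over the flange. The post top is at (379,210), the black handle at (405,262), the spigot at (477,306), and the ear holes at (481,219), (392,303) and (471,372).

```bash
python3 - <<'E'
from h import *
p=cam('w1.png');print('axis',np.round(p['R'][2],2), -p['R'].T@p['t'])
f=lambda u,v,z:np.round(pt('w1.png',u/1.25,v/1.25,z,True),4)
print('post',f(379,210,.078),'handle',f(404,258,.108),f(406,268,.076),'spig',f(477,306,.074))
for e in((481,219),(392,303),(471,372)):print('ear',f(*e,.062))
s=[f(415,141,.014),f(328,228,.014),f(574,317,.014)];print('screws',s)
d=s[2]-s[0];print(np.degrees(np.arctan2(d[1],d[0])),np.linalg.norm(d))
E=[f(481,219,.062),f(471,372,.062)];d=E[1]-E[0];print('earline',np.degrees(np.arctan2(d[1],d[0]))+90,np.linalg.norm(d),(E[0]+E[1])/2)
E
```

```text
axis [ 0.23 -0.19 -0.95] [0.40610522 0.38049928 0.38413834]
post [0.4395 0.3267 0.078 ] handle [0.4762 0.3231 0.108 ] [0.4923 0.3122 0.076 ] spig [0.5609 0.3386 0.074 ]
ear [0.5019 0.3874 0.062 ]
ear [0.5147 0.2778 0.062 ]
ear [0.625  0.2902 0.062 ]
screws [array([0.4161, 0.3844, 0.014 ]), array([0.4281, 0.2642, 0.014 ]), array([0.6777, 0.4105, 0.014 ])]
5.697581719643803 0.2628987828043332
earline 51.70530976363721 0.15684849377663784 [0.56345 0.3388  0.062  ]
```

```bash
python3 -c "
from h import *
go(.481,.320,.083)"
```

```text
units tool xyz [-0.48  0.    4.51] pos [0.4697 0.329  0.2184] yaw 141.47 F [-0.5  0.3 -0.6] w 0.0736 t 1.6
```

Request:
apply_moves(plan=[[-0.48,0,0.5,0,0,0,0.4],[0,0,0.8,0,0,0,0.4],[0,0,0.8,0,0,0,0.4],[0,0,0.8,0,0,0,0.4],[0,0,0.8,0,0,0,0.4],[0,0,0.8,0,0,0,0.4],[0,0,0,0,0,0,0.4],[0,0,0,0,0,0,0.4]])

```text
time_s: 2.4
position: [0.4813, 0.3195, 0.0834]
orientation: [-3.141, -0.0, 2.467]
force: [0.7, -0.8, 0.5]
width: 0.0557
```

Request:
apply_moves(plan=[[0,0,0,0,0,0,1],[0,0,0,0,0,0,1],[0,0,0,0,0,0,1],[0,0,0,0,0,0,1],[0,0,0,0,0,0,1],[0,0,0,0,0,0,1],[0,0,0,0,0,0,1],[0,0,0,0,0,0,1]], newtons=10)

```text
time_s: 3.2
position: [0.4811, 0.3201, 0.0838]
orientation: [3.141, 0.0, 2.467]
force: [0.9, -0.0, 1.9]
width: 0.0161
```

```bash
python3 - <<'E'
from h import *
go(.481,.320,.083)
P=np.array([.4376,.3261]);o=manip.get_obs();q=o['position'][:2];a0=np.degrees(np.arctan2(*(q-P)[::-1]));print('ang',a0,np.linalg.norm(q-P))
R=Ro.from_euler('xyz',o['orientation'])
# arc from a0 to open angle -84.3
A=np.linspace(a0,-85,9);c=lambda a:P+.045*np.array([np.cos(np.radians(a)),np.sin(np.radians(a))])
for i in range(8):
    d=c(A[i+1])-c(A[i]);print(np.round(R.inv().apply([*d,0])/.03,2))
E
```

```text
units tool xyz [ 0.   -0.    0.03] pos [0.4811 0.3201 0.0838] yaw 141.34 F [ 0.9 -0.   1.9] w 0.0161 t 3.2
ang -7.885881856750115 0.04394945628138605
[-0.11 -0.23 -0.  ]
[-0.07 -0.24 -0.  ]
[-0.03 -0.25 -0.  ]
[ 0.01 -0.25 -0.  ]
[ 0.06 -0.25 -0.  ]
[ 0.1  -0.23 -0.  ]
[ 0.13 -0.21 -0.  ]
[ 0.17 -0.19 -0.  ]
```

The grip is on the handle (width 16.1 mm), so I'll swing the strap open along the arc.

Request:
apply_moves(plan=[[-0.11,-0.23,0,0,0,0,1],[-0.07,-0.24,0,0,0,0,1],[-0.03,-0.25,0,0,0,0,1],[0.01,-0.25,0,0,0,0,1],[0.06,-0.25,0,0,0,0,1],[0.1,-0.23,0,0,0,0,1],[0.13,-0.21,0,0,0,0,1],[0.16,-0.18,0,0,0,0,1]])

```text
time_s: 4.0
position: [0.4419, 0.2817, 0.084]
orientation: [3.138, 0.002, 2.466]
force: [7.0, 1.5, -2.3]
width: 0.0157
```

Request:
apply_moves(plan=[[0,0,0,0,0,0,1],[0,0,0,0,0,0,1],[0,0,0,0,0,0,0.4],[0,0,0,0,0,0,0.4],[0,0,0,0,0,0,0.4],[0,0,-0.6,0,0,0,0.4],[0,0,-0.8,0,0,0,0.4],[0,0,-0.4,0,0,0,0.4]])

```text
time_s: 4.8
position: [0.441, 0.2818, 0.1391]
orientation: [3.14, 0.001, 2.467]
force: [0.4, 0.5, -0.4]
width: 0.055
```

```bash
python3 - <<'E'
from h import *
# ear at notch+90; tool y tangential -> tool x radial. ear dir angle a: tool y dir angle=yaw-90 -> yaw=a (mod180)
A=np.array([.562,.3385]);a=141.7
q=A+.078*np.array([np.cos(np.radians(a)),np.sin(np.radians(a))]);print(q)
go(*q,.135,a);go(*q,.045,a)
E
```

```text
[0.50078744 0.38684276]
units tool xyz [0.63 3.98 0.14] pos [0.441  0.2818 0.1391] yaw 141.35 F [ 0.4  0.5 -0.4] w 0.055 t 4.8
  wz units -0.06
units tool xyz [0.63 3.98 3.14] pos [0.441  0.2818 0.1391] yaw 141.35 F [ 0.4  0.5 -0.4] w 0.055 t 4.8
  wz units -0.06
```

Request:
apply_moves(plan=[[0.16,0.9,0,0,0,0,0.5],[0.16,0.9,0,0,0,0,0.5],[0.16,0.9,0,0,0,0,0.5],[0.15,0.9,0,0,0,0,0.5],[0,0.38,0.2,0,0,0,0.5],[0,0,0.5,0,0,0,0.5],[0,0,0.5,0,0,0,0.5],[0,0,0,0,0,0,0.5]])

```text
time_s: 5.6
position: [0.4987, 0.3847, 0.0984]
orientation: [-3.136, -0.002, 2.466]
force: [-0.2, -0.2, 1.0]
width: 0.0464
```

```bash
python3 - <<'E'
from h import *
go(.5008,.3868,.045)
shot('wrist','w2.png');a=cv2.imread('pics/w2.png');cv2.imwrite('pics/w2v.png',a[60:400,100:540])
E
```

```text
units tool xyz [-0.01  0.11  1.78] pos [0.4987 0.3847 0.0984] yaw 141.32 F [-0.2 -0.2  1. ] w 0.0464 t 5.6
```

View pics/w2v.png

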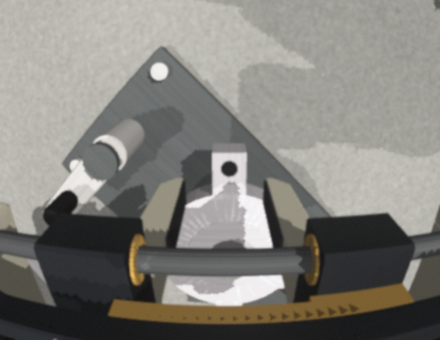

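The ear sits centred between the fingers and the clamp is open. I'll descend, cage the ear and push it round.

Request:
apply_moves(plan=[[0,0.11,0.4,0,0,0,0.5],[0,0,0.6,0,0,0,0.5],[0,0,0.6,0,0,0,0.5],[0,0,0.15,0,0,0,0.5],[0,0,0,0,0,0,0.69],[0,0,0,0,0,0,0.69],[0,0,0,0,0,0,0.69]], newtons=5)

```text
time_s: 6.35
position: [0.503, 0.3895, 0.0501]
orientation: [3.14, 0.0, 2.467]
force: [-0.8, -0.6, 1.6]
width: 0.0299
```

Request:
apply_moves(plan=[[-0.013,0.258,0,0,0,0.95,0.69],[-0.013,0.258,0,0,0,0.95,0.69],[-0.013,0.258,0,0,0,0.95,0.69],[-0.013,0.258,0,0,0,0.95,0.69],[-0.013,0.258,0,0,0,0.95,0.69],[-0.013,0.258,0,0,0,0.95,0.69],[-0.013,0.258,0,0,0,0.95,0.69],[-0.013,0.258,0,0,0,0.95,0.69]])

```text
time_s: 7.15
position: [0.5559, 0.4181, 0.0497]
orientation: [3.142, 0.0, 1.667]
force: [-1.6, -1.3, -0.5]
width: 0.0286
```

```bash
python3 - <<'E'
from h import *
a=95.7;q=np.array([.562,.3385])+.078*np.array([np.cos(np.radians(a)),np.sin(np.radians(a))])
go(*q,.045,a)
E
```

```text
units tool xyz [-0.06 -0.06  0.16] pos [0.5559 0.4181 0.0497] yaw 95.52 F [-1.6 -1.3 -0.5] w 0.0286 t 7.15
  wz units -0.03
```

Now a gentle close to centre the ear, then open, rise and look.

Request:
apply_moves(plan=[[-0.06,-0.06,0,0,0,0,0.85],[0,0,0,0,0,0,0.85],[0,0,0,0,0,0,0.85],[0,0,0,0,0,0,0.85],[0,0,0,0,0,0,0.5],[0,0,0,0,0,0,0.5],[0,0,0,0,0,0,0.5]], newtons=3)

```text
time_s: 7.85
position: [0.5537, 0.4161, 0.0489]
orientation: [-3.141, 0.0, 1.671]
force: [0.6, 0.1, 0.6]
width: 0.043
```

Request:
apply_moves(plan=[[0,0,-0.5,0,0,0,0.5],[0,0,-0.9,0,0,0,0.5],[0.4,0,-0.9,0,0,0,0.5],[0.9,0,-0.9,0,0,0,0.5],[0.9,0,-0.9,0,0,0,0.5],[0.9,0,-0.9,0,0,0,0.5]])

```text
time_s: 8.45
position: [0.5444, 0.5095, 0.2018]
orientation: [3.141, -0.001, 1.671]
force: [0.3, 0.1, -0.0]
width: 0.0465
```

```bash
python3 - <<'E'
from h import *
go(.5,.4,.2);print(manip.get_obs()['joint_positions'])
shot('top','top3.png');shot('wrist','w3.png');a=cv2.imread('pics/w3.png');b=cv2.imread('pics/top3.png')
b=cv2.resize(b[155:285,140:300],None,fx=4,fy=4,interpolation=cv2.INTER_CUBIC)
cv2.imwrite('pics/top3v.png',b)
E
```

```text
units tool xyz [-3.48 -1.84  0.06] pos [0.5444 0.5095 0.2018] yaw 95.74 F [ 0.3  0.1 -0. ] w 0.0465 t 8.45
[6.89864387e-01 7.36326270e-01 1.06672006e+00 9.70719562e-05
 1.33755395e+00 5.89655638e-01]
```

View pics/top3v.png

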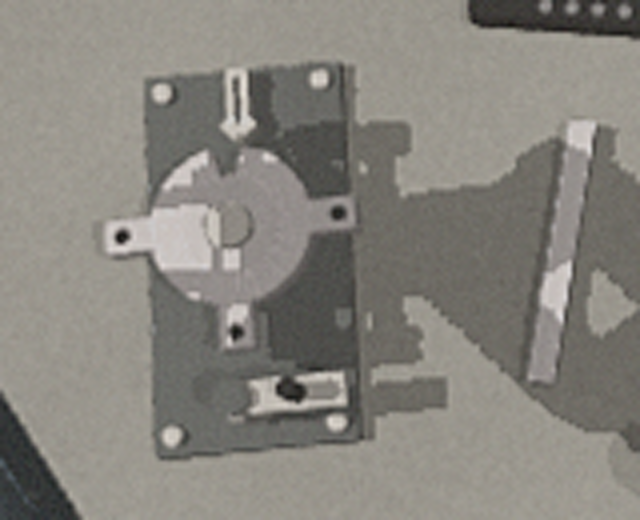

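View pics/w3.png

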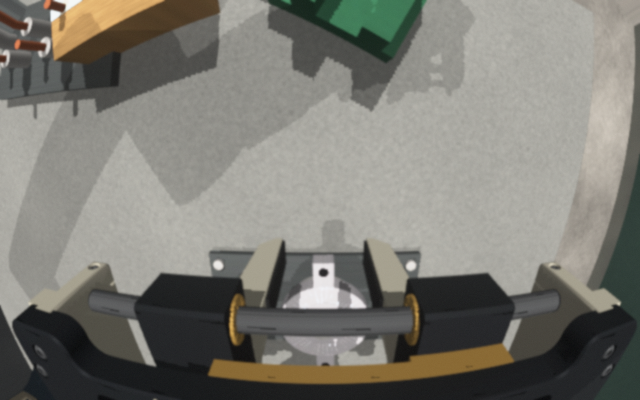

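The top crop shows the notch on the pointer line (ear line gives 6.0°, screw line 5.5–5.7°) and the strap fully open. Next I'll close the clamp.

```bash
python3 -c "
from h import *
go(.4411,.2817,.1418,141.3)
R=Ro.from_euler('xyz',[np.pi,0,np.radians(141.3)])
P=np.array([.4371,.3264]);A=np.linspace(-84.5,7.5,9);c=lambda a:P+.045*np.array([np.cos(np.radians(a)),np.sin(np.radians(a))])
for i in range(8):print(np.round(R.inv().apply([*(c(A[i+1])-c(A[i])),0])/.03,2))"
```

```text
units tool xyz [-7.3  -4.24  2.03] pos [0.5447 0.5123 0.2046] yaw 95.9 F [-0.7 -0.6  0.6] w 0.0465 t 8.55
  wz units -7.57
[-0.19  0.23  0.  ]
[-0.14  0.26  0.  ]
[-0.09  0.29  0.  ]
[-0.03  0.3   0.  ]
[0.03 0.3  0.  ]
[0.09 0.29 0.  ]
[0.15 0.26 0.  ]
[0.2  0.23 0.  ]
```

Request:
apply_moves(plan=[[-0.91,-0.53,0,0,0,0,0.4],[-0.91,-0.53,0,0,0,0,0.4],[-0.91,-0.53,0,0,0,0,0.4],[-0.91,-0.53,0,0,0,0,0.4],[-0.91,-0.53,0,0,0,0,0.4],[-0.91,-0.53,0,0,0,0,0.4],[-0.91,-0.53,0,0,0,0,0.4],[-0.93,-0.53,0,0,0,0,0.4]])

```text
time_s: 9.35
position: [0.439, 0.2762, 0.199]
orientation: [-3.141, 0.0, 1.671]
force: [0.8, -1.2, 0.2]
width: 0.0557
```

Request:
apply_moves(plan=[[0,0,0,0,0,-0.95,0.4],[0,0,0,0,0,-0.95,0.4],[0,0,0,0,0,-0.95,0.4],[0,0,0,0,0,-0.95,0.4],[0,0,0.5,0,0,-0.95,0.4],[0,0,0.5,0,0,-0.95,0.4],[0,0,0.5,0,0,-0.95,0.4],[0,0,0.5,0,0,-0.92,0.4]])

```text
time_s: 10.15
position: [0.4396, 0.2772, 0.1386]
orientation: [-3.141, -0.0, 2.468]
force: [1.0, -0.7, 0.0]
width: 0.0556
```

```bash
python3 -c "
from h import *
go(.4411,.2817,.084,141.3)"
```

```text
units tool xyz [0.06 0.15 1.82] pos [0.4396 0.2772 0.1386] yaw 141.38 F [ 1.  -0.7  0. ] w 0.0556 t 10.15
  wz units 0.01
```

Request:
apply_moves(plan=[[0.06,0.15,0.5,0,0,0,0.4],[0,0,0.6,0,0,0,0.4],[0,0,0.72,0,0,0,0.4],[0,0,0,0,0,0,0.9],[0,0,0,0,0,0,0.9],[0,0,0,0,0,0,0.9],[0,0,0,0,0,0,0.9],[0,0,0,0,0,0,0.9]], newtons=10)

```text
time_s: 10.95
position: [0.4418, 0.2828, 0.0852]
orientation: [3.141, 0.0, 2.464]
force: [0.3, -0.0, -0.5]
width: 0.0203
```

Request:
apply_moves(plan=[[-0.19,0.23,0,0,0,0,0.95],[-0.14,0.26,0,0,0,0,0.95],[-0.09,0.29,0,0,0,0,0.95],[-0.03,0.3,0,0,0,0,0.95],[0.03,0.3,0,0,0,0,0.95],[0.09,0.29,0,0,0,0,0.95],[0.15,0.26,0,0,0,0,0.95],[0.2,0.23,0,0,0,0,0.95]])

```text
time_s: 11.75
position: [0.4819, 0.3323, 0.0847]
orientation: [-3.139, 0.001, 2.464]
force: [-3.4, -24.2, 7.6]
width: 0.0173
```

Request:
apply_moves(plan=[[0,0,0,0,0,0,0.95],[0,0,0,0,0,0,0.95],[0,0,0,0,0,0,0.95]])

```text
time_s: 12.05
position: [0.4808, 0.3321, 0.0845]
orientation: [-3.138, -0.0, 2.464]
force: [-5.4, -8.3, 5.2]
width: 0.0157
```

```bash
python3 -c "
from h import *
go(.4411,.2817,.084,141.3)
d=manip.get_obs()['position'][:2]-[.4371,.3264];print(np.degrees(np.arctan2(d[1],d[0])),np.linalg.norm(d))"
```

```text
units tool xyz [-0.02 -2.14  0.03] pos [0.4808 0.3321 0.0845] yaw 141.17 F [-5.4 -8.3  5.2] w 0.0157 t 12.05
  wz units -0.02
7.486085984084681 0.04403549878687462
```

The clamp is hard against its closed stop. I'll release the handle, rise and check, logging joint data for a kinematic fit.

Request:
apply_moves(plan=[[0,0,0,0,0,0,0.4],[0,0,0,0,0,0,0.4],[0,0,0,0,0,0,0.4],[0,0,-0.7,0,0,0,0.4],[0,0,-0.9,0,0,0,0.4],[0,0,-0.9,0,0,0,0.4],[0,0,-0.9,0,0,0,0.4],[0,0,-0.9,0,0,0,0.4]])

```text
time_s: 12.85
position: [0.4817, 0.3336, 0.2148]
orientation: [3.141, 0.0, 2.464]
force: [0.5, 0.7, 0.1]
width: 0.0558
```

Request:
apply_moves(plan=[[0,0,-0.9,0,0,0,0.4],[0,0,-0.9,0,0,0,0.4],[0,0,0,0,0,0,0.3],[0,0,0,0,0,0,0.3]])

```text
time_s: 13.25
position: [0.4817, 0.3335, 0.2675]
orientation: [3.141, 0.0, 2.464]
force: [-0.0, -0.0, -0.6]
width: 0.0643
```

```bash
python3 - <<'E'
from h import *
o=manip.get_obs();print(o['joint_positions'].tolist(),o['position'])
go(.48,.1,.27,172)
E
```

```text
[0.5261737932550109, 0.37247257823285546, 1.496495036106542, 1.8897335850285935e-05, 1.2719649442715026, -0.36689018519250605] [0.48168966 0.33353943 0.26751128]
units tool xyz [-4.84 -6.1  -0.09] pos [0.4817 0.3335 0.2675] yaw 141.17 F [-0.  -0.  -0.6] w 0.0643 t 13.25
  wz units -5.14
```

Request:
apply_moves(plan=[[-0.7,-0.87,0,0,0,0,0.3],[-0.7,-0.87,0,0,0,0,0.3],[-0.7,-0.87,0,0,0,0,0.3],[-0.7,-0.87,0,0,0,0,0.3],[-0.7,-0.87,0,0,0,0,0.3],[-0.7,-0.87,0,0,0,0,0.3],[-0.64,-0.87,0,0,0,0,0.3],[0,0,-0.5,0,0,1,0.3]])

```text
time_s: 14.05
position: [0.4788, 0.0972, 0.28]
orientation: [-3.137, -0.003, 2.356]
force: [0.2, 0.1, 0.4]
width: 0.0647
```

Request:
apply_moves(plan=[[0,0,0,0,0,1,0.3],[0,0,0,0,0,1,0.3],[0,0,0,0,0,1,0.3],[0,0,0,0,0,1,0.3],[0,0,0,0,0,1,0.3],[0,0,0,0,0,1,0.3],[0,0,0,0,0,1,0.3],[0,0,0,0,0,1,0.3]])

```text
time_s: 14.85
position: [0.4797, 0.1001, 0.2811]
orientation: [-3.139, 0.0, 1.517]
force: [0.7, 0.2, 0.4]
width: 0.0652
```

Request:
apply_moves(plan=[[0,0,0,0,0,1,0.3],[0,0,0,0,0,1,0.3],[0,0,0,0,0,1,0.3],[0,0,0,0,0,1,0.3],[0,0,0,0,0,1,0.3],[0,0,0,0,0,1,0.3],[0,0,0,0,0,1,0.3],[0,0,0,0,0,1,0.3]])

```text
time_s: 15.65
position: [0.4797, 0.1001, 0.2811]
orientation: [-3.14, 0.002, 0.679]
force: [0.9, -0.2, -0.0]
width: 0.065
```

Request:
apply_moves(plan=[[0,0,0,0,0,1,0.3],[0,0,0,0,0,1,0.3],[0,0,0,0,0,1,0.3],[0,0,0,0,0,1,0.3],[0,0,0,0,0,1,0.3],[0,0,0,0,0,1,0.3],[0,0,0,0,0,1,0.3],[0,0,0,0,0,0.8,0.3]])

```text
time_s: 16.45
position: [0.4797, 0.1001, 0.2811]
orientation: [3.141, 0.002, -0.137]
force: [0.4, 0.4, -0.6]
width: 0.0653
```

Request:
apply_moves(plan=[[0,0,-0.8,0,1,0,0.3],[0,0,-0.8,0,1,0,0.3],[0,0,-0.8,0,1,0,0.3],[0,0,-0.8,0,1,0,0.3],[0,0,0,0,1,0,0.3],[0,0,0,0,1,0,0.3]])

```text
time_s: 17.05
position: [0.4651, 0.1023, 0.3765]
orientation: [-3.141, -0.632, -0.133]
force: [0.3, -0.6, -0.0]
width: 0.065
```

```bash
python3 - <<'E'
from h import *
o=manip.get_obs();print(o['time_s'],o['joint_positions'].tolist(),o['position'],np.degrees(o['orientation']))
shot('top','top4.png')
E
```

```text
17.05 [0.2456930968101574, -0.19519879249145058, 1.988666154589204, -0.3160385633896135, 0.7753682616127323, 2.1105100010411197] [0.46511423 0.10231758 0.37649167] [-179.94786166  -36.23502448   -7.60664778]
```

```bash
cat > kin.py <<'E'
import numpy as np
from scipy.spatial.transform import Rotation as Ro
from scipy.optimize import least_squares
D=[([1.0524,.3512,1.65232,0,1.13913,-.08458],[.231,.49881,.21816],None),
([.529638,.393682,1.58974,0,1.158788,-.365263],[.4697,.3289,.2183],None),
([.689864,.736326,1.06672,0,1.337554,.589656],[.5444,.5095,.2018],None),
([.526174,.372473,1.496495,0,1.271965,-.36689],[.48169,.33354,.26751],None),
([.245693,-.195199,1.988666,-.316039,.775368,2.11051],[.46511,.10232,.37649],None)]
def fk(q,P):
    a,d1,L2,ex,L3,d6=P
    z1=Ro.from_euler('z',q[0]);R3=z1*Ro.from_euler('y',q[1]+q[2])
    R=R3*Ro.from_euler('z',q[3])*Ro.from_euler('y',q[4])*Ro.from_euler('z',q[5])
    p=z1.apply([a,0,d1])+(z1*Ro.from_euler('y',q[1])).apply([0,0,L2])+R3.apply([ex,0,L3])+R.apply([0,0,d6])
    return p,R
def fit():
    return least_squares(lambda P:np.concatenate([[ (fk(q,P)[0]-p) for q,p,_ in D]]).ravel(),[0,.3,.5,0,.5,.3])
def ik(p,R,P,q0):
    lo=np.array([-2.75,-.79,.01,-1.57,.07,-2.87]);hi=np.array([2.75,2.1,2.65,4.71,3.14,2.87])
    def e(q):
        a,b=fk(q,P);return np.r_[(a-p)*10,(R.inv()*b).as_rotvec()]
    s=least_squares(e,np.clip(q0,lo+.01,hi-.01),bounds=(lo,hi));return s.x,np.abs(s.fun).max()
E
python3 - <<'E'
from kin import *
s=fit();P=s.x;print(np.round(P,4),np.abs(s.fun).max(),s.jac.shape,np.linalg.svd(s.jac)[1])
p,R=fk(D[4][0],P);print(R.as_euler('xyz',degrees=True))
B=np.array([.56,-.323])
yb=np.radians(5)
for off in(-.069,0,.069):
  c=B+off*np.array([-np.sin(yb),np.cos(yb)])
  for tilt in(60,68,75,82):
   for yaw in(5,-20,-35):
    out=[]
    for z in(.29,.16):
     R=Ro.from_euler('xyz',[180,-tilt,yaw],degrees=True)
     tcp=np.r_[c,z]+R.apply([0,0,.019])
     q,e=min((ik(tcp,R,P,np.array(q0)) for q0 in([-.5,-.2,2,-.3,.4,1.6],[-.5,.3,1.5,3,.5,-1.5],[-.3,.3,1.7,1,.8,1],[-.6,.3,1.7,-1,.8,2])),key=lambda t:t[1])
     out+= [round(e,3),np.round(q,2).tolist()]
    if max(out[0],out[2])<.01: print(off,tilt,yaw,out)
E
```

```text
[-0.0025  0.3052  0.4398  0.1157  0.4912  0.1902] 0.041099377782398805 (15, 6) [4.37135915 3.23164717 0.563855   0.30860998 0.13842196 0.12386508]
[ 1.43764923e+02 -4.20458924e-02  8.24241757e+01]
-0.069 60 5 [np.float64(0.0), [-0.77, 0.46, 1.57, 1.28, 0.75, 1.43], np.float64(0.0), [-0.77, 0.68, 1.57, 1.53, 0.71, 1.1]]
-0.069 60 -20 [np.float64(0.0), [-0.67, 0.4, 1.67, 1.39, 0.29, 1.59], np.float64(0.0), [-0.67, 0.63, 1.67, 2.14, 0.33, 0.81]]
-0.069 68 5 [np.float64(0.0), [-0.78, 0.48, 1.59, 1.52, 0.79, 1.23], np.float64(0.0), [-0.78, 0.71, 1.58, 1.74, 0.8, 0.92]]
-0.069 68 -20 [np.float64(0.0), [-0.68, 0.42, 1.7, 1.99, 0.34, 1.01], np.float64(0.0), [-0.68, 0.66, 1.69, 2.43, 0.48, 0.52]]
-0.069 68 -35 [np.float64(0.0), [-0.6, 0.41, 1.71, 3.18, 0.17, -0.04], np.float64(0.0), [-0.6, 0.65, 1.7, 3.16, 0.4, -0.01]]
-0.069 75 5 [np.float64(0.0), [-0.79, 0.51, 1.61, 1.71, 0.85, 1.07], np.float64(0.0), [-0.79, 0.75, 1.59, 1.88, 0.9, 0.79]]
-0.069 75 -20 [np.float64(0.0), [-0.68, 0.44, 1.72, 2.31, 0.45, 0.69], np.float64(0.0), [-0.68, 0.7, 1.69, 2.57, 0.62, 0.39]]
-0.069 75 -35 [np.float64(0.
[... 2712 characters left out ...]
.86, 1.93, 0.72, 0.89], np.float64(0.0), [-0.6, 0.63, 1.84, 2.17, 0.84, 0.56]]
0.069 75 -20 [np.float64(0.0), [-0.46, 0.3, 1.93, 2.87, 0.41, 0.22], np.float64(0.0), [-0.46, 0.6, 1.9, 2.97, 0.68, 0.11]]
0.069 75 -35 [np.float64(0.0), [-0.36, 0.3, 1.92, 3.72, 0.45, -0.46], np.float64(0.0), [-0.36, 0.6, 1.9, 3.52, 0.7, -0.23]]
0.069 82 5 [np.float64(0.0), [-0.61, 0.38, 1.87, 2.1, 0.83, 0.74], np.float64(0.0), [-0.61, 0.68, 1.83, 2.27, 0.97, 0.48]]
0.069 82 -20 [np.float64(0.0), [-0.46, 0.34, 1.94, 2.94, 0.58, 0.16], np.float64(0.0), [-0.46, 0.65, 1.9, 2.99, 0.84, 0.08]]
0.069 82 -35 [np.float64(0.0), [-0.36, 0.34, 1.93, 3.58, 0.61, -0.34], np.float64(0.0), [-0.36, 0.65, 1.9, 3.47, 0.86, -0.18]]
```

```bash
cat >> h.py <<'E'
def bars(f):
    im=cv2.imread('pics/'+f);g=im.min(axis=2).astype(int)
    for th in(165,125):
      n,l,s,c=cv2.connectedComponentsWithStats((g>th).astype(np.uint8))
      for i in range(1,n):
        if 150<s[i,4]<900:
            ct=np.argwhere(l==i)[:,::-1].astype(np.float32);r=cv2.minAreaRect(ct)
            b=np.array([pt(f,u,v,.02)[:2] for u,v in cv2.boxPoints(r)]);e=[b[1]-b[0],b[2]-b[1]];L=[np.linalg.norm(k) for k in e];k=int(np.argmax(L))
            print(th,np.round(pt(f,*r[0],.02)[:2],4),np.round(L,3),'ang',round(float((np.degrees(np.arctan2(e[k][1],e[k][0]))+90)%180-90),1))
E
python3 - <<'E'
from h import *
bars('top4.png')
from kin import *
s=fit();print(np.round(s.fun.reshape(-1,3),3))
a=cv2.imread('pics/top4.png');cv2.imwrite('pics/top4v.png',cv2.resize(a[160:280,150:480],None,fx=2.4,fy=2.4,interpolation=cv2.INTER_CUBIC))
E
```

```text
165 [ 0.7517 -0.1597] [0.176 0.034] ang -5.1
165 [0.5747 0.1013] [0.159 0.019] ang -7.8
165 [ 0.5491 -0.0031] [0.019 0.198] ang 7.5
165 [ 0.5216 -0.0632] [0.198 0.019] ang -7.4
165 [0.2935 0.7985] [0.033 0.18 ] ang 17.0
125 [ 0.2702 -0.3721] [0.073 0.052] ang -74.9
125 [0.1728 0.2119] [0.062 0.089] ang 12.7
[[ 0.04  -0.025 -0.001]
 [ 0.022 -0.041 -0.   ]
 [ 0.03  -0.036  0.013]
 [ 0.031 -0.036  0.002]
 [ 0.001 -0.028 -0.015]]
```

View pics/top4v.png

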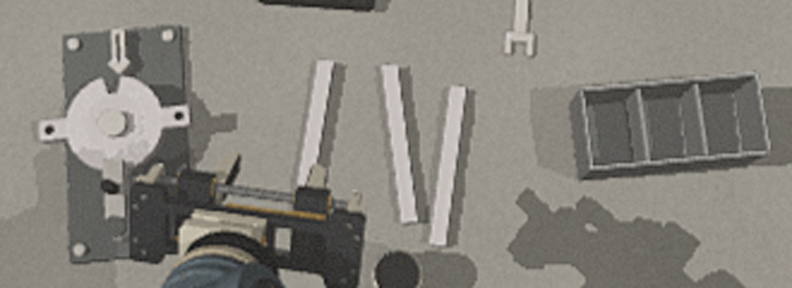

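The crop shows the strap closed over the flange with the notch still at the pointer. Bar C was knocked to about (.522,-.063). I'll untilt and go above it.

Request:
apply_moves(plan=[[0,0,0,0,-1,0,0.45],[0,0,0,0,-1,0,0.45],[0,0,0,0,-1,0,0.45],[0,0,0,0,-1,0,0.45],[0,0,0,0,-1,0,0.45],[0,0,0,0,-1,0,0.45],[0,0,0,0,0,0,0.45]])

```text
time_s: 17.8
position: [0.4664, 0.1019, 0.375]
orientation: [-3.141, 0.006, -0.134]
force: [-0.4, 0.2, 0.1]
width: 0.051
```

```bash
sed -i 's/a,d1,L2,ex,L3,d6=P/a,d1,L2,ex,L3,d6,b=P/; s/apply(\[a,0,d1\])/apply([a,b,d1])/; s/\.5,\.3\])/.5,.3,0])/; s/Ro.from_euler(.z.,q\[5\])$/Ro.from_euler("z",q[5]-np.pi\/2)/' kin.py
python3 - <<'E'
from h import *
go(.571,-.0696,.15,-7.4)
o=manip.get_obs();print(np.round(o['orientation'],3))
import kin
kin.D.append((o['joint_positions'],o['position'],0))
s=kin.fit();print(np.round(s.x,4),np.abs(s.fun).max(),np.linalg.svd(s.jac)[1])
print(kin.fk(kin.D[4][0],s.x)[1].as_euler('xyz',degrees=True))
E
```

```text
units tool xyz [4.26 5.2  7.47] pos [0.4664 0.1019 0.375 ] yaw -7.65 F [-0.4  0.2  0.1] w 0.051 t 17.8
  wz units -0.04
[-3.141  0.006 -0.134]
[-0.      0.2586  0.4873  0.0406  0.4378  0.2776  0.0465] 2.9580531312911607e-05 [4.80471714 3.51906688 2.45052905 0.56393338 0.36993264 0.19081624
 0.18570682]
[179.9478726   36.23506563 172.39336325]
```

Request:
apply_moves(plan=[[0.53,0.65,0.9,0,0,0,0.45],[0.53,0.65,0.9,0,0,0,0.45],[0.53,0.65,0.9,0,0,0,0.45],[0.53,0.65,0.9,0,0,0,0.45],[0.53,0.65,0.9,0,0,0,0.45],[0.53,0.65,0.9,0,0,0,0.45],[0.53,0.65,0.9,0,0,0,0.45],[0.53,0.65,0.9,0,0,0,0.45]])

```text
time_s: 18.6
position: [0.5707, -0.07, 0.1592]
orientation: [-3.142, -0.001, -0.133]
force: [-0.1, 0.5, 0.1]
width: 0.0513
```

```bash
sed -i 's/q\[5\]-np.pi/q[5]+np.pi/' kin.py
cat >> kin.py <<'E'
P=np.array([-0.,.2586,.4873,.0406,.4378,.2776,.0465])
P=least_squares(lambda P:np.concatenate([fk(q,P)[0]-p for q,p,_ in D]),P).x
E
python3 - <<'E'
from h import *
go(.571,-.0696,.005,-7.4)
from kin import *
print(P,fk(D[4][0],P)[1].as_euler('xyz',degrees=True))
for u,v in[(582,92),(752,73),(767,152),(588,178)]:print('bin',np.round(pt('top4.png',150+u/2.4,160+v/2.4,.1),3))
for u,v in[(638,79),(695,78)]:print('div',np.round(pt('top4.png',150+u/2.4,160+v/2.4,.1),3))
B=np.array([.56,-.323]);yb=np.radians(5)
q0=manip.get_obs()['joint_positions']
for off in(-.069,.069):
  c=B+off*np.array([-np.sin(yb),np.cos(yb)])
  for tilt in(0,30,50,60,68,75):
    R=Ro.from_euler('xyz',[180,-tilt,5],degrees=True)
    tcp=np.r_[c,.3]+R.apply([0,0,.019]);q,e=ik(tcp,R,P,q0);q0=q;print(off,tilt,round(e,3),np.round(q,2))
  tcp=np.r_[c,.16]+R.apply([0,0,.019]);q,e=ik(tcp,R,P,q0);print('down',round(e,3),np.round(q,2))
E
```

```text
units tool xyz [ 0.   -0.01  5.14] pos [ 0.5707 -0.07    0.1592] yaw -7.6 F [-0.1  0.5  0.1] w 0.0513 t 18.6
  wz units -0.03
[4.06662258e-05 2.58506755e-01 4.87313611e-01 4.04956448e-02
 4.37675729e-01 2.77620670e-01 4.65164234e-02] [-179.9478726   -36.23506563   -7.60663675]
bin [ 0.597 -0.22   0.1  ]
bin [ 0.621 -0.421  0.1  ]
bin [ 0.527 -0.433  0.1  ]
bin [ 0.495 -0.224  0.1  ]
div [ 0.613 -0.286  0.1  ]
div [ 0.615 -0.354  0.1  ]
-0.069 0 0.0 [-0.67  0.57  1.17  0.    1.41  0.81]
-0.069 30 0.0 [-0.82  0.41  1.5   0.5   0.96  0.42]
-0.069 50 0.0 [-0.92  0.38  1.68  1.05  0.84 -0.09]
-0.069 60 0.0 [-0.96  0.41  1.76  1.34  0.88 -0.36]
-0.069 68 0.0 [-0.99  0.44  1.8   1.55  0.96 -0.56]
-0.069 75 0.0 [-1.01  0.48  1.84  1.7   1.04 -0.71]
down 0.0 [-1.01  0.73  1.86  1.85  1.1  -1.02]
0.069 0 0.0 [-0.51  0.41  1.41  0.    1.32  0.98]
0.069 30 0.0 [-0.65  0.23  1.74  0.48  0.82  0.57]
0.069 50 0.0 [-0.75  0.2   1.93  1.13  0.68 -0.08]
0.069 60 0.0 [-0.8   0.23  2.02  1.5   0.74 -0.45]
0.069 68 0.0 [-0.83  0.26  2.07  1.73  0.84 -0.69]
0.069 75 0.0 [-0.85  0.31  2.11  1.89  0.96 -0.86]
down 0.0 [-0.85  0.64  2.14  2.09  1.11 -1.24]
```

Everything is reachable. Grasping bar C.

Request:
apply_moves(plan=[[0,0,0.9,0,0,0,0.45],[0,0,0.9,0,0,0,0.45],[0,0,0.9,0,0,0,0.45],[0,0,0.9,0,0,0,0.45],[0,0,0.9,0,0,0,0.45],[0,0,0.6,0,0,0,0.45],[0,0,0,0,0,0,0.9],[0,0,0,0,0,0,0.9]], newtons=40)

```text
time_s: 19.4
position: [0.5706, -0.0693, 0.008]
orientation: [-3.142, -0.0, -0.133]
force: [0.8, -0.5, 0.1]
width: 0.0396
```

Request:
apply_moves(plan=[[0,0,0,0,0,0,0.9],[0,0,0,0,0,0,0.9],[0,0,0,0,0,0,0.9],[0,0,-0.4,0,0,0,0.9],[0,0,-0.6,0,0,0,0.9],[0,0,-0.9,0,0,0,0.9],[0,0,-0.9,0,0,0,0.9],[0,0,-0.9,0,0,0,0.9]])

```text
time_s: 20.2
position: [0.5706, -0.0694, 0.1206]
orientation: [-3.142, -0.0, -0.133]
force: [0.6, 0.4, -1.7]
width: 0.0196
```

```bash
cat >> h.py <<'E'
def comp(off):
    yb=np.radians(7.5);return np.array([.56,-.3245])+off*np.array([-np.sin(yb),np.cos(yb)])
E
python3 - <<'E'
from h import *
print(comp(-.069));c=comp(-.069);go(c[0],c[1],.33,7.5)
E
```

```text
[ 0.56900631 -0.3929097 ]
units tool xyz [ 1.38 10.69 -6.98] pos [ 0.5706 -0.0694  0.1206] yaw -7.64 F [ 0.6  0.4 -1.7] w 0.0196 t 20.2
  wz units -2.52
```

Request:
apply_moves(plan=[[0,0,-0.9,0,0,-0.84,0.9],[0,0,-0.9,0,0,-0.84,0.9],[0,0,-0.9,0,0,-0.84,0.9],[0,0,-0.9,0,0,0,0.9],[0,0,-0.9,0,0,0,0.9],[0,0,-0.9,0,0,0,0.9],[0,0,-0.9,0,0,0,0.9],[0,0,-0.9,0,0,0,0.9]])

```text
time_s: 21.0
position: [0.5702, -0.0693, 0.3367]
orientation: [3.141, -0.0, 0.131]
force: [0.1, 0.6, -1.9]
width: 0.0193
```

```bash
python3 - <<'E'
from h import *
c=comp(-.069);go(c[0]+.02,c[1],.34,7.5)
E
```

```text
units tool xyz [-0.78 10.78 -0.11] pos [ 0.5702 -0.0693  0.3367] yaw 7.48 F [ 0.1  0.6 -1.9] w 0.0193 t 21.0
  wz units -0.0
```

Request:
apply_moves(plan=[[-0.065,0.9,0,0,0,0,0.9],[-0.065,0.9,0,0,0,0,0.9],[-0.065,0.9,0,0,0,0,0.9],[-0.065,0.9,0,0,0,0,0.9],[-0.065,0.9,0,0,0,0,0.9],[-0.065,0.9,0,0,0,0,0.9],[-0.065,0.9,0,0,0,0,0.9],[-0.065,0.9,0,0,0,0,0.9]])

```text
time_s: 21.8
position: [0.583, -0.2865, 0.3355]
orientation: [3.142, -0.0, 0.131]
force: [0.2, 0.8, -1.8]
width: 0.0192
```

Request:
apply_moves(plan=[[-0.065,0.9,0,0,0,0,0.9],[-0.065,0.9,0,0,0,0,0.9],[-0.065,0.9,0,0,0,0,0.9],[-0.065,0.9,0,0,0,0,0.9],[0,0,0,0,0.5,0,0.9],[0,0,0,0,0.7,0,0.9],[0,0,0,0,0.8,0,0.9],[0,0,0,0,0.8,0,0.9]])

```text
time_s: 22.6
position: [0.5895, -0.3935, 0.3357]
orientation: [3.141, -0.297, 0.131]
force: [0.1, 0.2, -1.3]
width: 0.0196
```

Request:
apply_moves(plan=[[0,0,0,0,0.8,0,0.9],[0,0,0,0,0.8,0,0.9],[0,0,0,0,0.8,0,0.9],[0,0,0,0,0.8,0,0.9],[0,0,0,0,0.8,0,0.9],[0,0,0,0,0.8,0,0.9],[0,0,0,0,0.8,0,0.9],[0,0,0,0,0.8,0,0.9]])

```text
time_s: 23.4
position: [0.5894, -0.3935, 0.3358]
orientation: [3.139, -0.967, 0.133]
force: [-0.7, 0.5, -2.1]
width: 0.0195
```

```bash
python3 - <<'E'
from h import *
o=manip.get_obs();print(np.round(o['joint_positions'],2),np.round(np.degrees(o['orientation']),1),o['position'],o['width'],o['time_s'])
shot('scene','s2.png');a=cv2.imread('pics/s2.png');cv2.imwrite('pics/s2v.png',a)
E
```

```text
[-0.95  0.37  1.64  1.12  0.94 -0.13] [179.8 -55.4   7.6] [ 0.58942494 -0.39353639  0.33584655] 0.019485494961316564 23.4
```

View pics/s2v.png

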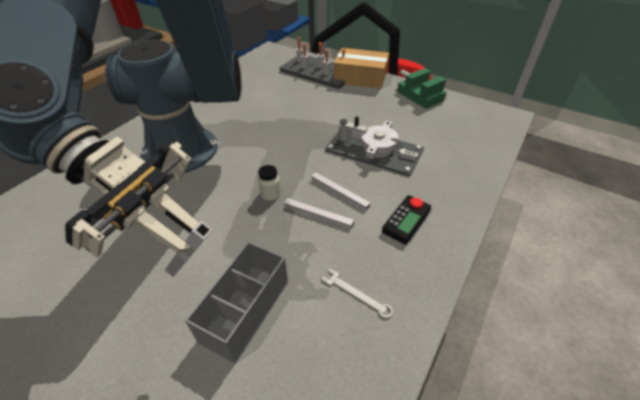

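The bar is still in the jaws, seen end-on near (203,230), and the bin is just below it. I'll finish the tilt and line up.

Request:
apply_moves(plan=[[0,0,0,0,0.8,0,0.9],[0,0,0,0,0.8,0,0.9],[0,0,0,0,0.8,0,0.9],[0,0,0,0,0.8,0,0.9],[0,0,0,0,0,0,0.9]])

```text
time_s: 23.95
position: [0.5893, -0.3932, 0.3331]
orientation: [-3.13, -1.297, 0.121]
force: [0.6, 0.2, -2.1]
width: 0.0193
```

```bash
cat >> h.py <<'E'
def gp(off,z,dx=.02):
    # units to bring grasp point over compartment at height z
    o=manip.get_obs();R=Ro.from_euler('xyz',o['orientation']);g=o['position']-R.apply([0,0,.019]);yb=np.radians(7.5)
    c=comp(off)+dx*np.array([np.cos(yb),np.sin(yb)]);d=np.r_[c,z]-g
    print('grasp',np.round(g,3),'eul',np.round(np.degrees(o['orientation']),1),'d',np.round(d,3),'horiz units',np.round(R.inv().apply([d[0],d[1],0])/.03,2),'vert units',np.round(R.inv().apply([0,0,d[2]])/.03,2),'w',o['width'],np.round(o['force'],1),o['time_s'],np.round(o['joint_positions'],2))
E
python3 -c "
from h import *
gp(-.069,.162);shot('top','t5.png');a=cv2.imread('pics/t5.png');cv2.imwrite('pics/t5v.png',cv2.resize(a[150:300,340:520],None,fx=3.5,fy=3.5))"
```

```text
grasp [ 0.571 -0.396  0.338] eul [-179.3  -74.3    6.9] d [ 0.018  0.005 -0.176] horiz units [ 0.16 -0.1   0.59] vert units [-5.66  0.02  1.59] w 0.019313796638933865 [ 0.6  0.2 -2.1] 23.95 [-1.01  0.44  1.77  1.59  1.07 -0.58]
```

View pics/t5v.png

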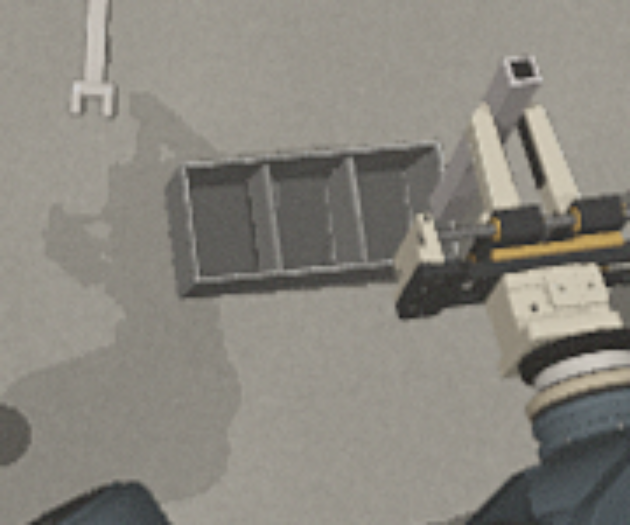

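```bash
python3 -c "
from h import *
print(pt('t5.png',340+520/3.5,150+69/3.5,.387))"
```

```text
[ 0.60019867 -0.38864315  0.387     ]
```

Request:
apply_moves(plan=[[0.16,-0.1,0.59,0,0,0,0.9],[-0.7,0,0.2,0,0,0,0.9],[-0.7,0,0.2,0,0,0,0.9],[0,0,0,0,0,0,0.9]])

```text
time_s: 24.4
position: [0.608, -0.3875, 0.2892]
orientation: [-3.133, -1.295, 0.124]
force: [-0.2, 0.3, -2.0]
width: 0.0194
```

```bash
python3 -c "
from h import *
gp(-.069,.162)"
```

```text
grasp [ 0.59  -0.39   0.294] eul [-179.5  -74.2    7.1] d [-0.001 -0.    -0.132] horiz units [-0.01  0.01 -0.03] vert units [-4.25  0.01  1.2 ] w 0.019390137331675064 [-0.2  0.3 -2. ] 24.4 [-0.97  0.51  1.77  1.66  1.04 -0.67]
```

Request:
apply_moves(plan=[[-0.7,0,0.2,0,0,0,0.9],[-0.7,0,0.2,0,0,0,0.9],[-0.7,0,0.2,0,0,0,0.9],[0,0,0,0,0,0,0.9]])

```text
time_s: 24.8
position: [0.6083, -0.3879, 0.2243]
orientation: [-3.134, -1.296, 0.124]
force: [-0.1, -0.2, -0.6]
width: 0.0196
```

Request:
apply_moves(plan=[[-0.6,0,0.17,0,0,0,0.9],[-0.6,0,0.17,0,0,0,0.9],[-0.5,0,0.14,0,0,0,0.9],[0,0,0,0,0,0,0.9]])

```text
time_s: 25.2
position: [0.6087, -0.3883, 0.1727]
orientation: [-3.139, -1.298, 0.129]
force: [-0.1, 0.2, -1.4]
width: 0.0194
```

```bash
python3 -c "
from h import *
gp(-.069,.162)"
```

```text
grasp [ 0.591 -0.391  0.178] eul [-179.8  -74.4    7.4] d [-0.002  0.    -0.016] horiz units [-0.01 -0.02 -0.05] vert units [-0.51  0.    0.14] w 0.019443156917888824 [-0.1  0.2 -1.4] 25.2 [-0.97  0.72  1.8   1.79  1.08 -0.93]
```

Request:
apply_moves(plan=[[-0.35,0,0.1,0,0,0,0.9],[0,0,0,0,0,0,0.6],[0,0,0,0,0,0,0.6],[0,0,0,0,0,0,0.6],[0,0,-0.3,0,0,0,0.6],[0,0,-0.6,0,0,0,0.6],[0,0,-0.9,0,0,0,0.6],[0,0,-0.9,0,0,0,0.6]])

```text
time_s: 26.0
position: [0.5292, -0.3984, 0.1839]
orientation: [-3.141, -1.299, 0.13]
force: [0.2, 0.1, 0.2]
width: 0.0371
```

Request:
apply_moves(plan=[[0.3,0,-0.6,0,0,0,0.6],[0.6,0,-0.6,0,0,0,0.6],[0.9,0,0,0,0,0,0.6],[0.9,0,0,0,-0.8,0,0.6],[0.9,0,0,0,-0.8,0,0.6],[0,0,0,0,-0.8,0,0.6],[0,0,0,0,-0.8,0,0.6],[0,0,0,0,-0.8,0,0.6]])

```text
time_s: 26.8
position: [0.526, -0.3993, 0.2969]
orientation: [3.14, -0.876, 0.13]
force: [-0.1, 0.8, -0.4]
width: 0.0371
```

```bash
python3 -c "
from h import *
gp(-.069,.162)
shot('top','t6.png');bars('t6.png');a=cv2.imread('pics/t6.png')[120:300,240:520];cv2.imwrite('pics/t6v.png',cv2.resize(a,None,fx=2.5,fy=2.5))"
```

```text
grasp [ 0.512 -0.401  0.309] eul [179.9 -50.2   7.5] d [ 0.077  0.011 -0.147] horiz units [ 1.67 -0.03  2.  ] vert units [-3.77 -0.01  3.14] w 0.03712238086968427 [-0.1  0.8 -0.4] 26.8 [-1.02  0.34  1.73  1.04  0.95 -0.17]
165 [ 0.7517 -0.1597] [0.176 0.034] ang -5.1
165 [0.5545 0.1041] [0.199 0.019] ang -7.8
165 [ 0.5491 -0.003 ] [0.019 0.198] ang 7.6
165 [0.2934 0.7988] [0.033 0.18 ] ang 17.0
```

View pics/t6v.png

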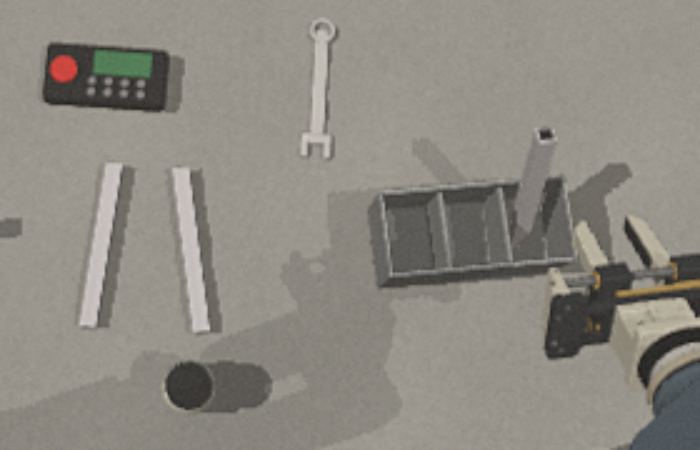

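Bar C stands in the far compartment, its top near crop pixel (543,135). Now bar B: untilt and travel.

Request:
apply_moves(plan=[[0,0,0,0,-0.84,0,0.5],[0,0,0,0,-0.84,0,0.5],[0,0,0,0,-0.84,0,0.5],[0,0,0,0,-0.84,0,0.5],[0,0,0,0,-0.84,0,0.5],[0,0,0,0,-0.84,0,0.5],[0,0,0,0,-0.84,0,0.5],[0,0,0,0,-0.84,0,0.5]])

```text
time_s: 27.65
position: [0.526, -0.399, 0.2961]
orientation: [-3.14, -0.172, 0.13]
force: [-0.2, -0.6, -1.0]
width: 0.0466
```

Request:
apply_moves(plan=[[0,0,0,0,-0.84,0,0.5],[0,0,0,0,-0.84,0,0.5],[0.3,-0.93,0,0,0,0,0.5],[0.3,-0.93,0,0,0,0,0.5],[0.3,-0.93,0,0,0,0,0.5],[0.3,-0.93,0,0,0,0,0.5],[0.3,-0.93,0,0,0,0,0.5],[0.3,-0.93,0,0,0,0,0.5]])

```text
time_s: 28.45
position: [0.5579, -0.225, 0.2957]
orientation: [-3.139, 0.002, 0.13]
force: [0.7, -0.5, 0.8]
width: 0.0464
```

Request:
apply_moves(plan=[[0.3,-0.93,0,0,0,0,0.5],[0.3,-0.93,0,0,0,0,0.5],[0.3,-0.93,0.5,0,0,0,0.5],[0.3,-0.93,0.8,0,0,0,0.5],[0.3,-0.93,0.8,0,0,0,0.5],[0.3,-0.93,0.8,0,0,0,0.5],[0.3,-0.93,0.8,0,0,0,0.5],[0.25,-0.91,0.8,0,0,0,0.5]])

```text
time_s: 29.25
position: [0.5989, 0.0044, 0.1599]
orientation: [-3.14, 0.002, 0.13]
force: [0.8, -0.2, -0.1]
width: 0.0467
```

```bash
python3 -c "
from h import *
go(.5986,.0036,.005,7.5);shot('top','t7.png');bars('t7.png')"
```

```text
units tool xyz [-0.    0.03  5.16] pos [0.5989 0.0044 0.1599] yaw 7.45 F [ 0.8 -0.2 -0.1] w 0.0467 t 29.25
  wz units -0.01
165 [ 0.7516 -0.1562] [0.176 0.035] ang -2.8
165 [0.2928 0.7983] [0.033 0.182] ang 17.0
```

Request:
apply_moves(plan=[[0,0,0.9,0,0,0,0.5],[0,0,0.9,0,0,0,0.5],[0,0,0.9,0,0,0,0.5],[0,0,0.9,0,0,0,0.5],[0,0,0.9,0,0,0,0.5],[0,0,0.6,0,0,0,0.5],[0,0,0,0,0,0,0.9],[0,0,0,0,0,0,0.9]], newtons=40)

```text
time_s: 30.1
position: [0.5997, 0.0033, 0.0087]
orientation: [-3.141, 0.001, 0.13]
force: [-0.2, -0.2, 0.0]
width: 0.0347
```

Request:
apply_moves(plan=[[0,0,0,0,0,0,0.9],[0,0,0,0,0,0,0.9],[0,0,0,0,0,0,0.9],[0,0,-0.4,0,0,0,0.9],[0,0,-0.6,0,0,0,0.9],[0,0,-0.9,0,0,0,0.9],[0,0,-0.9,0,0,0,0.9],[0,0,-0.9,0,0,0,0.9]])

```text
time_s: 30.9
position: [0.6001, 0.0042, 0.1211]
orientation: [-3.142, -0.0, 0.131]
force: [0.1, -0.0, -1.0]
width: 0.0197
```

Request:
apply_moves(plan=[[0,0,-0.9,0,0,0,0.9],[0,0,-0.9,0,0,0,0.9],[0,0,-0.9,0,0,0,0.9],[0,0,-0.9,0,0,0,0.9],[0,0,-0.9,0,0,0,0.9],[0,0,-0.9,0,0,0,0.9],[0,0,-0.9,0,0,0,0.9],[0,0,-0.9,0,0,0,0.9]])

```text
time_s: 31.7
position: [0.5997, 0.0042, 0.3372]
orientation: [-3.141, -0.0, 0.131]
force: [1.2, 1.1, -2.4]
width: 0.0196
```

```bash
python3 -c "
from h import *
c=comp(0);go(c[0]+.03,c[1],.345,7.5)"
```

```text
units tool xyz [-1.75 10.82 -0.26] pos [0.5997 0.0042 0.3372] yaw 7.5 F [ 1.2  1.1 -2.4] w 0.0196 t 31.7
  wz units 0.0
```

Request:
apply_moves(plan=[[-0.15,0.9,0,0,0,0,0.9],[-0.15,0.9,0,0,0,0,0.9],[-0.15,0.9,0,0,0,0,0.9],[-0.15,0.9,0,0,0,0,0.9],[-0.15,0.9,0,0,0,0,0.9],[-0.15,0.9,0,0,0,0,0.9],[-0.15,0.9,0,0,0,0,0.9],[-0.15,0.9,0,0,0,0,0.9]])

```text
time_s: 32.5
position: [0.5922, -0.2156, 0.336]
orientation: [-3.142, -0.0, 0.131]
force: [0.1, -0.1, -1.3]
width: 0.0194
```

Request:
apply_moves(plan=[[-0.15,0.9,0,0,0,0,0.9],[-0.15,0.9,0,0,0,0,0.9],[-0.15,0.9,0,0,0,0,0.9],[-0.1,0.92,0,0,0,0,0.9],[0,0,0,0,0.6,0,0.9],[0,0,0,0,0.8,0,0.9],[0,0,0,0,0.8,0,0.9],[0,0,0,0,0.8,0,0.9]])

```text
time_s: 33.3
position: [0.5902, -0.3243, 0.3363]
orientation: [3.141, -0.318, 0.131]
force: [0.3, 0.4, -1.7]
width: 0.0201
```

Request:
apply_moves(plan=[[0,0,0,0,0.8,0,0.9],[0,0,0,0,0.8,0,0.9],[0,0,0,0,0.8,0,0.9],[0,0,0,0,0.8,0,0.9],[0,0,0,0,0.8,0,0.9],[0,0,0,0,0.8,0,0.9],[0,0,0,0,0.8,0,0.9],[0,0,0,0,0.8,0,0.9]])

```text
time_s: 34.1
position: [0.5902, -0.3244, 0.3364]
orientation: [3.139, -0.989, 0.133]
force: [1.0, 0.1, -1.5]
width: 0.0198
```

Request:
apply_moves(plan=[[0,0,0,0,0.8,0,0.9],[0,0,0,0,0.8,0,0.9],[0,0,0,0,0.8,0,0.9],[0,0,0,0,0.7,0,0.9],[0,0,0,0,0,0,0.9]])

```text
time_s: 34.6
position: [0.5899, -0.3243, 0.3341]
orientation: [-3.134, -1.309, 0.123]
force: [0.6, 0.0, -1.9]
width: 0.0194
```

```bash
python3 -c "
from h import *
gp(0,.167);shot('top','t8.png');a=cv2.imread('pics/t8.png')[130:260,360:520];cv2.imwrite('pics/t8v.png',cv2.resize(a,None,fx=3.5,fy=3.5))"
```

```text
grasp [ 0.572 -0.327  0.339] eul [-179.6  -75.     7.1] d [ 0.008  0.005 -0.172] horiz units [ 0.07 -0.12  0.28] vert units [-5.54  0.01  1.48] w 0.019441275796166353 [ 0.6  0.  -1.9] 34.6 [-0.93  0.36  1.9   1.69  1.02 -0.65]
```

View pics/t8v.png

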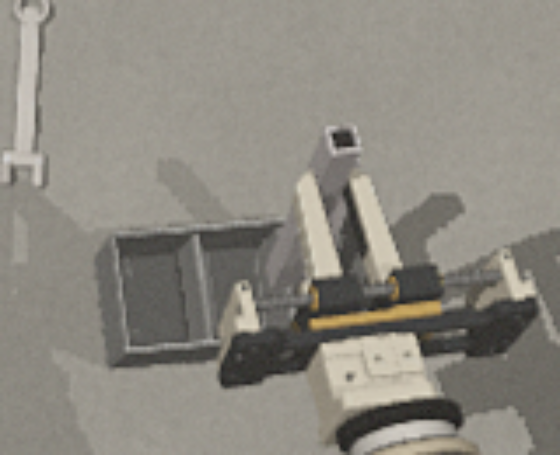

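Request:
apply_moves(plan=[[0.07,-0.12,0.28,0,0,0,0.9],[-0.7,0,0.19,0,0,0,0.9],[-0.7,0,0.19,0,0,0,0.9],[-0.7,0,0.19,0,0,0,0.9],[-0.7,0,0.19,0,0,0,0.9],[0,0,0,0,0,0,0.9]])

```text
time_s: 35.25
position: [0.5993, -0.319, 0.2463]
orientation: [-3.134, -1.306, 0.124]
force: [-1.2, -0.4, -1.0]
width: 0.0193
```

Request:
apply_moves(plan=[[-0.7,0,0.19,0,0,0,0.9],[-0.7,0,0.19,0,0,0,0.9],[-0.7,0,0.19,0,0,0,0.9],[-0.4,0,0.1,0,0,0,0.9],[0,0,0,0,0,0,0.9]])

```text
time_s: 35.75
position: [0.5992, -0.3197, 0.1701]
orientation: [-3.138, -1.308, 0.128]
force: [0.8, -0.5, -0.9]
width: 0.0192
```

```bash
python3 -c "
from h import *
gp(0,.167)"
```

```text
grasp [ 0.581 -0.322  0.175] eul [-179.8  -75.     7.3] d [-0.001  0.    -0.008] horiz units [-0.01 -0.01 -0.04] vert units [-0.26  0.    0.07] w 0.019175830455133498 [ 0.8 -0.5 -0.9] 35.75 [-0.91  0.67  1.95  1.91  1.08 -1.06]
```

Release, back out and rise while untilting.

Request:
apply_moves(plan=[[-0.26,0,0.07,0,0,0,0.9],[0,0,0,0,0,0,0.6],[0,0,0,0,0,0,0.6],[0,0,0,0,0,0,0.6],[0,0,-0.3,0,0,0,0.6],[0,0,-0.6,0,0,0,0.6],[0,0,-0.9,0,0,0,0.6],[0,0,-0.9,0,0,0,0.6]])

```text
time_s: 36.55
position: [0.5201, -0.3299, 0.1839]
orientation: [3.141, -1.309, 0.132]
force: [-0.1, -0.6, -0.8]
width: 0.0372
```

Request:
apply_moves(plan=[[0.3,0,-0.6,0,0,0,0.6],[0.6,0,-0.6,0,0,0,0.6],[0.9,0,0,0,0,0,0.6],[0.9,0,0,0,-0.8,0,0.6],[0.9,0,0,0,-0.8,0,0.5],[0,0,0,0,-0.8,0,0.5],[0,0,0,0,-0.8,0,0.5],[0,0,0,0,-0.8,0,0.5]])

```text
time_s: 37.35
position: [0.5159, -0.3309, 0.297]
orientation: [3.139, -0.887, 0.131]
force: [0.2, -0.1, -0.5]
width: 0.0465
```

Request:
apply_moves(plan=[[0,0,0,0,-0.84,0,0.5],[0,0,0,0,-0.84,0,0.5],[0,0,0,0,-0.84,0,0.5],[0,0,0,0,-0.84,0,0.5],[0,0,0,0,-0.84,0,0.5],[0,0,0,0,-0.84,0,0.5],[0,0,0,0,-0.84,0,0.5],[0,0,0,0,-0.84,0,0.5]])

```text
time_s: 38.15
position: [0.5158, -0.3311, 0.2968]
orientation: [3.141, -0.182, 0.129]
force: [-0.6, 0.3, -0.1]
width: 0.0466
```

Request:
apply_moves(plan=[[0,0,0,0,-0.84,0,0.5],[0,0,0,0,-0.84,0,0.5],[0,0,0,0,0,0,0.5]])

```text
time_s: 38.45
position: [0.517, -0.3305, 0.296]
orientation: [-3.141, -0.008, 0.131]
force: [1.0, -0.1, -0.2]
width: 0.0462
```

```bash
python3 -c "
from h import *
shot('top','t9.png');bars('t9.png');go(.5545+.05*.9907,.1041-.05*.1357,.16,-7.8)
a=cv2.imread('pics/t9.png')[120:280,160:520];cv2.imwrite('pics/t9v.png',cv2.resize(a,None,fx=2.2,fy=2.2))"
```

```text
165 [ 0.7516 -0.1562] [0.176 0.035] ang -2.8
165 [0.5551 0.1043] [0.198 0.019] ang -7.8
165 [0.2937 0.7986] [0.033 0.18 ] ang 17.0
units tool xyz [  4.7  -13.76   4.59] pos [ 0.5168 -0.3305  0.2959] yaw 7.52 F [-1.2  0.1  0.5] w 0.0467 t 38.5
  wz units 2.55
```

View pics/t9v.png

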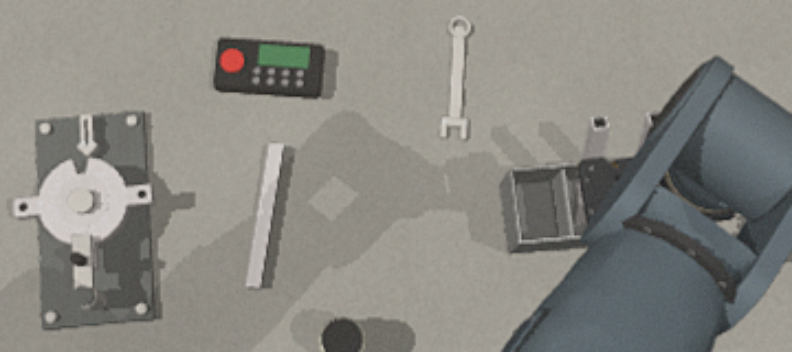

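Both bars stand in the bin (tops near (600,122) and (651,118)). The strap is closed with the notch on the pointer. Now bar A.

Request:
apply_moves(plan=[[0.31,-0.92,0,0,0,0,0.5],[0.31,-0.92,0,0,0,0,0.5],[0.31,-0.92,0,0,0,0,0.5],[0.31,-0.92,0,0,0,0,0.5],[0.31,-0.92,0,0,0,0,0.5],[0.31,-0.92,0,0,0,0,0.5],[0.31,-0.92,0,0,0,0,0.5],[0.31,-0.92,0,0,0,0,0.5]])

```text
time_s: 39.3
position: [0.561, -0.1015, 0.2972]
orientation: [-3.141, -0.013, 0.13]
force: [1.3, -1.0, -0.2]
width: 0.0464
```

Request:
apply_moves(plan=[[0.31,-0.92,0,0,0,0,0.5],[0.31,-0.92,0,0,0,0,0.5],[0.31,-0.92,0,0,0,0,0.5],[0.31,-0.92,0.6,0,0,0,0.5],[0.31,-0.92,0.8,0,0,0,0.5],[0.31,-0.92,0.8,0,0,0,0.5],[0.31,-0.88,0.8,0,0,0,0.5],[0,0,0.5,0,-0.08,0.85,0.5]])

```text
time_s: 40.1
position: [0.6014, 0.0988, 0.1911]
orientation: [-3.139, -0.002, 0.042]
force: [0.4, -1.3, -1.1]
width: 0.0466
```

Request:
apply_moves(plan=[[0,0,0.5,0,0,0.85,0.5],[0,0,0.5,0,0,0.85,0.5],[0,0,0,0,0,0,0.5]])

```text
time_s: 40.4
position: [0.601, 0.0961, 0.1612]
orientation: [-3.14, 0.0, -0.139]
force: [-0.3, 1.1, -0.1]
width: 0.0467
```

```bash
python3 -c "
from h import *
go(.5548+.05*.9907,.1041-.05*.1357,.005,-7.8);print(manip.get_obs()['orientation'])"
```

```text
units tool xyz [ 0.11 -0.05  5.21] pos [0.601  0.0961 0.1612] yaw -7.96 F [-0.3  1.1 -0.1] w 0.0467 t 40.4
  wz units -0.03
[-3.13987507e+00  3.95958795e-04 -1.38971134e-01]
```

Request:
apply_moves(plan=[[0.1,-0.05,0.9,0,0,0,0.5],[0,0,0.9,0,0,0,0.5],[0,0,0.9,0,0,0,0.5],[0,0,0.9,0,0,0,0.5],[0,0,0.9,0,0,0,0.5],[0,0,0.65,0,0,0,0.5],[0,0,0,0,0,0,0.9],[0,0,0,0,0,0,0.9]], newtons=40)

```text
time_s: 41.2
position: [0.6064, 0.0977, 0.0095]
orientation: [-3.14, -0.003, -0.136]
force: [0.3, -0.0, 0.3]
width: 0.0348
```

Request:
apply_moves(plan=[[0,0,0,0,0,0,0.9],[0,0,0,0,0,0,0.9],[0,0,0,0,0,0,0.9],[0,0,-0.4,0,0,0,0.9],[0,0,-0.6,0,0,0,0.9],[0,0,-0.9,0,0,0,0.9],[0,0,-0.9,0,0,0,0.9],[0,0,-0.9,0,0,0,0.9]])

```text
time_s: 42.0
position: [0.6056, 0.0981, 0.1212]
orientation: [-3.14, -0.002, -0.136]
force: [0.3, -0.5, -0.8]
width: 0.0193
```

Request:
apply_moves(plan=[[0,0,-0.9,0,0,-0.86,0.9],[0,0,-0.9,0,0,-0.86,0.9],[0,0,-0.9,0,0,-0.86,0.9],[0,0,-0.9,0,0,0,0.9],[0,0,-0.9,0,0,0,0.9],[0,0,-0.9,0,0,0,0.9],[0,0,-0.9,0,0,0,0.9],[0,0,-0.9,0,0,0,0.9]])

```text
time_s: 42.8
position: [0.6046, 0.0979, 0.3373]
orientation: [-3.141, -0.003, 0.134]
force: [0.4, 0.0, -1.4]
width: 0.0196
```

```bash
python3 -c "
from h import *
c=comp(.069);go(c[0]+.037,c[1]+.005,.34,7.5)"
```

```text
units tool xyz [-2.1  11.46 -0.1 ] pos [0.6046 0.0979 0.3373] yaw 7.68 F [ 0.4  0.  -1.4] w 0.0196 t 42.8
  wz units 0.03
```

Request:
apply_moves(plan=[[-0.16,0.88,0,0,0,0,0.9],[-0.16,0.88,0,0,0,0,0.9],[-0.16,0.88,0,0,0,0,0.9],[-0.16,0.88,0,0,0,0,0.9],[-0.16,0.88,0,0,0,0,0.9],[-0.16,0.88,0,0,0,0,0.9],[-0.16,0.88,0,0,0,0,0.9],[-0.16,0.88,0,0,0,0,0.9]])

```text
time_s: 43.6
position: [0.5948, -0.1174, 0.336]
orientation: [-3.141, -0.003, 0.134]
force: [0.3, -0.3, -1.9]
width: 0.0193
```

Request:
apply_moves(plan=[[-0.16,0.88,0,0,0,0,0.9],[-0.16,0.88,0,0,0,0,0.9],[-0.16,0.88,0,0,0,0,0.9],[-0.16,0.88,0,0,0,0,0.9],[-0.16,0.88,0,0,0,0,0.9],[0,0,0,0,0.6,0,0.9],[0,0,0,0,0.8,0,0.9],[0,0,0,0,0.8,0,0.9]])

```text
time_s: 44.4
position: [0.5889, -0.2505, 0.3358]
orientation: [3.141, -0.236, 0.134]
force: [0.2, -0.6, -1.5]
width: 0.0196
```

Request:
apply_moves(plan=[[0,0,0,0,0.8,0,0.9],[0,0,0,0,0.8,0,0.9],[0,0,0,0,0.8,0,0.9],[0,0,0,0,0.8,0,0.9],[0,0,0,0,0.8,0,0.9],[0,0,0,0,0.8,0,0.9],[0,0,0,0,0.8,0,0.9],[0,0,0,0,0.8,0,0.9]])

```text
time_s: 45.2
position: [0.5888, -0.2504, 0.3362]
orientation: [3.139, -0.907, 0.136]
force: [0.7, 0.4, -1.7]
width: 0.0195
```

Request:
apply_moves(plan=[[0,0,0,0,0.8,0,0.9],[0,0,0,0,0.8,0,0.9],[0,0,0,0,0.8,0,0.9],[0,0,0,0,0.8,0,0.9],[0,0,0,0,0.7,0,0.9],[0,0,0,0,0,0,0.9]])

```text
time_s: 45.8
position: [0.5885, -0.2503, 0.334]
orientation: [-3.134, -1.311, 0.126]
force: [0.6, 0.0, -1.4]
width: 0.0196
```

```bash
python3 -c "
from h import *
gp(.069,.167);shot('top','t10.png');a=cv2.imread('pics/t10.png')[120:260,340:500];cv2.imwrite('pics/t10v.png',cv2.resize(a,None,fx=3.5,fy=3.5))"
```

```text
grasp [ 0.57  -0.253  0.339] eul [-179.6  -75.1    7.2] d [ 0.001 -0.001 -0.172] horiz units [0.   0.03 0.01] vert units [-5.54  0.01  1.47] w 0.019642234421657176 [ 0.6  0.  -1.4] 45.8 [-0.83  0.27  2.03  1.79  0.95 -0.72]
```

View pics/t10v.png

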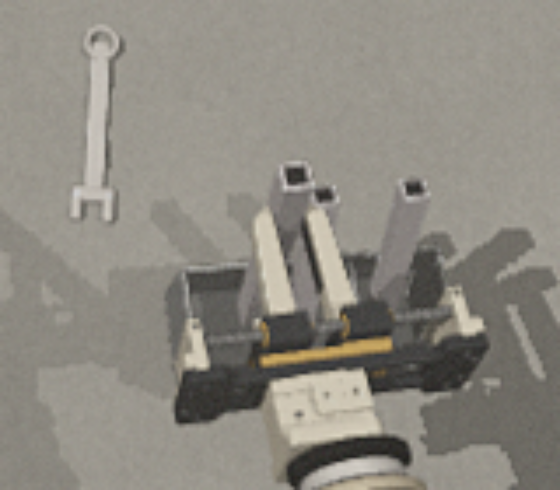

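```bash
python3 -c "
from h import *
yb=np.radians(7.5);R=np.array([[np.cos(yb),np.sin(yb)],[-np.sin(yb),np.cos(yb)]])
for u,v in((324,195),(413,189)):
  p=pt('t10.png',340+u/3.5,120+v/3.5,.195);print(p,R@(p[:2]-comp(0)))"
```

```text
[ 0.63780983 -0.31221008  0.195     ] [0.07874831 0.00202856]
[ 0.64297203 -0.37950225  0.195     ] [ 0.07508296 -0.06536172]
```

The other bars stand clear at y +2 and −65 mm in the bin frame. Lowering.

Request:
apply_moves(plan=[[-0.7,0,0.19,0,0,0,0.9],[-0.7,0,0.19,0,0,0,0.9],[-0.7,0,0.19,0,0,0,0.9],[-0.7,0,0.19,0,0,0,0.9],[0,0,0,0,0,0,0.9]])

```text
time_s: 46.35
position: [0.5896, -0.25, 0.2464]
orientation: [-3.133, -1.308, 0.127]
force: [0.5, 0.6, -2.2]
width: 0.0193
```

Request:
apply_moves(plan=[[-0.7,0,0.19,0,0,0,0.9],[-0.7,0,0.19,0,0,0,0.9],[-0.7,0,0.19,0,0,0,0.9],[-0.5,0,0.13,0,0,0,0.9],[0,0,0,0,0,0,0.9]])

```text
time_s: 46.85
position: [0.5902, -0.2503, 0.167]
orientation: [-3.136, -1.31, 0.13]
force: [0.1, 0.1, -1.0]
width: 0.0194
```

```bash
python3 -c "
from h import *
gp(.069,.167)"
```

```text
grasp [ 0.572 -0.253  0.172] eul [-179.7  -75.1    7.4] d [-0.001 -0.001 -0.005] horiz units [-0.01  0.02 -0.04] vert units [-0.16  0.    0.04] w 0.01943107629778093 [ 0.1  0.1 -1. ] 46.85 [-0.83  0.63  2.09  2.03  1.09 -1.17]
```

Request:
apply_moves(plan=[[-0.16,0,0.04,0,0,0,0.9],[0,0,0,0,0,0,0.6],[0,0,0,0,0,0,0.6],[0,0,0,0,0,0,0.6],[0,0,-0.3,0,0,0,0.6],[0,0,-0.6,0,0,0,0.6],[0,0,-0.9,0,0,0,0.6],[0,0,-0.9,0,0,0,0.6]])

```text
time_s: 47.65
position: [0.511, -0.2606, 0.1835]
orientation: [-3.14, -1.311, 0.133]
force: [-0.7, 0.2, 0.8]
width: 0.0371
```

Request:
apply_moves(plan=[[0.3,0,-0.6,0,0,0,0.6],[0.6,0,-0.6,0,0,0,0.6],[0.9,0,0,0,0,0,0.6],[0.9,0,0,0,0,0,0.6],[0.9,0,0,0,0,0,0.6],[0.9,0,0,0,0,0,0.6],[0,0,0,0,0,0,0.6]])

```text
time_s: 48.35
position: [0.5124, -0.2611, 0.3262]
orientation: [3.124, -1.314, 0.152]
force: [0.5, -0.9, 0.8]
width: 0.0372
```

```bash
python3 -c "
from h import *
go(.5,-.2,.3);shot('top','t11.png');shot('scene','s11.png');bars('t11.png')
a=cv2.imread('pics/t11.png')[130:280,160:500];b=cv2.imread('pics/s11.png')[100:370,160:480]
a=cv2.resize(a,None,fx=2.3,fy=2.3)[:,:780];b=cv2.resize(b[120:270,0:200],None,fx=1.6,fy=1.6)
c=np.zeros((a.shape[0]+b.shape[0],780,3),np.uint8);c[:a.shape[0],:a.shape[1]]=a;c[a.shape[0]:,:b.shape[1]]=b;cv2.imwrite('pics/f.png',c);print(c.shape)
yb=np.radians(7.5);R=np.array([[np.cos(yb),np.sin(yb)],[-np.sin(yb),np.cos(yb)]])"
```

```text
units tool xyz [-0.87 -2.08  0.09] pos [ 0.5124 -0.2611  0.3262] yaw 8.68 F [ 0.5 -0.9  0.8] w 0.0372 t 48.35
165 [ 0.7492 -0.1593] [0.169 0.033] ang -5.1
165 [ 0.5318 -0.3785] [0.02  0.093] ang 15.7
165 [ 0.5214 -0.3065] [0.021 0.095] ang 11.4
165 [ 0.4044 -0.3572] [0.08  0.041] ang -77.3
165 [0.2935 0.7985] [0.033 0.18 ] ang 17.0
125 [ 0.5129 -0.4171] [0.107 0.189] ang 52.0
(585, 780, 3)
```

View pics/f.png

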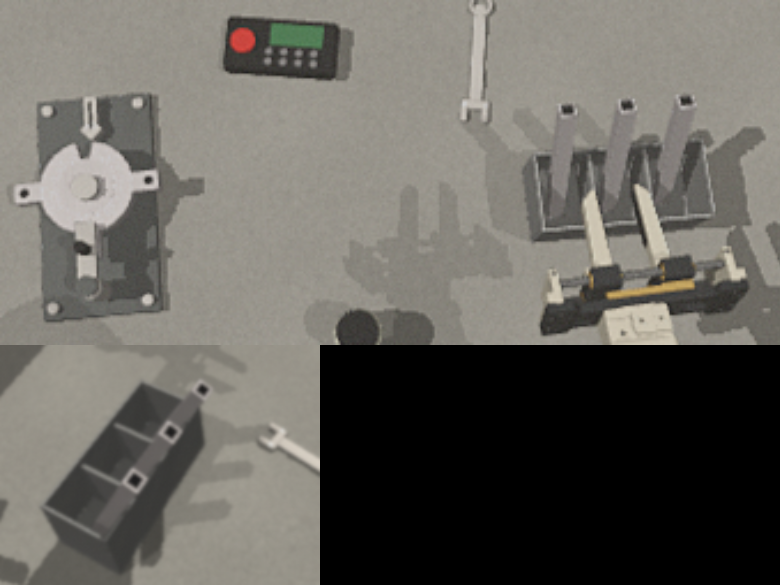

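```bash
python3 - <<'E'
from h import *
f='t11.png';im=cv2.imread('pics/'+f);g=im.max(axis=2)
q=lambda u,v,z:pt(f,160+u/2.3,130+v/2.3,z)[:2]
s=[q(47,110,.014),q(137,102,.014),q(52,309,.014),q(147,299,.014)];d=(s[0]+s[1]-s[2]-s[3]);print('fix yaw',np.degrees(np.arctan2(d[1],d[0])))
e=q(24,193,.062)-q(148,180,.062);print('notch yaw',np.degrees(np.arctan2(e[1],e[0]))-90)
sub=g[229:245,185:207]<45;ys,xs=np.nonzero(sub);print(len(xs),xs.min()+185,xs.max()+185,ys.min()+229,ys.max()+229)
h=pt(f,xs.mean()+185,ys.mean()+229,.095)[:2]
for P in([.4376,.3261],[.4395,.3267]):
  r=h-P;print('handle',h,np.degrees(np.arctan2(r[1],r[0])),np.linalg.norm(r))
E
```

```text
fix yaw 5.650625527645456
notch yaw 6.536956511063835
5 197 198 237 240
handle [0.47931478 0.324287  ] -2.4886177405008327 0.04175415818169035
handle [0.47931478 0.324287  ] -3.46821060310568 0.03988783237943627
```

```bash
python3 - <<'E'
from h import *
f='t11.png';im=cv2.imread('pics/'+f);g=im.max(axis=2)
print(g[230:247,188:206])
for a in(5.7,0,-5,-8):
  P=np.array([.4376,.3261])+.045*np.array([np.cos(np.radians(a)),np.sin(np.radians(a))])
  T=np.array([.4376,.3261])+.08*np.array([np.cos(np.radians(a)),np.sin(np.radians(a))])
  print(a,proj(f,[*P,.108]),proj(f,[*P,.076]),'tip',proj(f,[*T,.076]))
E
```

```text
[[107 123 144 166 160 190 187 185 184 185 187 187 186 106 126  97  96  82]
 [103  94  90  98 123 186 189 185 184 188 185 186 186 117 123  99  93  78]
 [101  97  93  86 117 184 194 186 187 185 186 186 180 113 114 107  85  73]
 [ 95  96  96  91 125 187 200 194 191 190 189 188 181 114 112 107  93 102]
 [ 99  99  98  95 103 134 146 147 173 198 193 187 185 128 110 105  92 108]
 [ 99  98 101  92  79  65  60  66 107 150 184 195 188 136 115 111  95 107]
 [102  97 102  96  62  50  64  60  47  67 122 149 158 132 118 117  96 106]
 [ 97  98  95  99  61  66  61  67  63  47  43  84 139 129 113 119  90 105]
 [101  97  97  98  73  64  58  61  56  47  44  73 145 134 120 122  89 104]
 [105  96  97 100  86  62  53  47  47  44  38  81 145 136 109 114  98 102]
 [109  98  96  98  94 112 137  55  47  40  78 121 135 133  99 127  91 104]
 [104  98  99  92 100 144 196 179 181 173 179 180 177 162  85 117  93 104]
 [108  94  98  91  95 143 209 192 194 196 194 193 193 171  76  98  97 106]
 [108  98  97  95  94 140 199 191 188 188 186 184 186 177  82 102 102 104]
 [111 105  96  97  94 144 202 190 184 187 190 189 189 178  83 112 110 106]
 [107  99  97  97  93 145 202 191 189 189 189 187 187 179  80 108 109 104]
 [106  97  97  95  88 130 201 193 186 187 186 187 190 185  78 105 106 103]]
5.7 [194.12778229 236.8827985 ] [197.24669708 238.3526122 ] tip [196.80114228 226.13951781]
0 [195.75432169 236.81409566] [198.83354145 238.2855371 ] tip [199.60657781 226.02159404]
-5 [197.1731278  236.88607841] [200.21790146 238.35581378] tip [202.05411597 226.14515553]
-8 [198.01619402 236.98841795] [201.04057802 238.45572781] tip [203.508773   226.32083283]
```

The clamp is at its closed stop (handle top at pixel (194,237), predicted (194.1,236.9)), and the arm is clear of everything. Handing in.

```bash
python3 -c "
from h import *
manip.finish_job()"
```

```text
the job is handed in; nothing more can be done
```

The job is done and handed in. I swung the strap open and turned the flange about 46° by an ear until its notch faced the pointer. Then I swung the strap back to its closed stop. All three bars stand on end in the bin, one per compartment. It took about 48 s of the 210 s allowed; the hand-in gave no verdict.

Last checks:
- **Notch:** the ear line reads 6.5° against the fixture's 5.7°, about 1 mm at the rim (limit 8 mm).
- **Clamp:** in the last picture the handle top is within a pixel of where it should be when fully closed. One quick dark-pixel estimate of the handle's angle disagreed, but it used only 5 pixels. I redid it from the raw pixels and rejected the first reading.
- **Flange seating:** I did not measure it separately. The ears and strap look flat and normal in the pictures.
- **Bars:** their tops lean towards the far side of the bin. I judge each bar's centre to be about 30 mm off the bin's midline (limit 60 mm); I estimated this rather than measured it.
- **Pendant, jar and spanner:** all three look unmoved from the start.
- **Robot:** the gripper was clear of everything at hand-in.

One bar was knocked a few centimetres aside during the run; I found it again before picking it up.

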